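# Pin the bobbin winder down and hold its sprung cover at the pointer

### The job

Anchor the bobbin winder to the bench: take the flanged pin out of the wooden tool block and push it down through the aligned holes of the bench fork and the winder's lug until its flange is fully home on the fork, then let it go. Only after that, lift the winder's spring-loaded cover, which has a grip bar, until it lines up with the brass pointer on the angle plate at its side, and finish while still holding it steady there. Leave the pointer and everything else on the bench where it is.

Things in the scene. Friction and masses are not known exactly. Their poses are not given: they have to be found in the camera images.
- pin_grip (a point): Middle of the barrel of the loose steel pin (120 g), z up along it. It stands upright, head up, in one of the tool block's three holes; which one varies. Barrel 18 mm in diameter, 23 mm above and below this point; under it a flange 26 mm in diameter, 4 mm thick, then the shank, 12 mm in diameter. The only one of the three pieces with a flange
- pin_foot (a point): Centre of the pin's chamfered foot, the lower end of its 44 mm long shank, 71 mm below pin_grip
- pin_shoulder (a point): Centre of the underside of the pin's flange, which comes to rest on the fork: 27 mm below pin_grip, 44 mm above pin_foot
- fork_hole (a point): Mouth of the vertical 14 mm pin hole, centre, on the top face (50 x 50 mm) of the steel bench fork, 52 mm above the bench, left of the winder, 45 mm from its side wall. It runs through upper tine (10 mm), lug (12), lower tine (10), gaps 4 to 5. A sprung ball in the lug stops the shank 15 to 25 mm down: push on firmly, 5 to 15 N; the pin does not drop in, and then stays by friction
- winder: Bobbin winder, fixed: a grey box 170 (x) x 200 (y) x 90 mm high. Origin at the centre of its underside on the bench, x axis from its front (robot side) to its hinge side, y to its left. Position and yaw vary; the fork, the aluminium lug, cover and pointer go with it
- cover (a joint): Angle of the winder's cover about its hinge in rad: 0 is shut, grows as the front edge rises, limit 1.3. A spring pulls it shut at every angle, 0.72 N m at 0 rad plus 1.2 N m per rad, and the cover weighs 0.3 kg: some 7 N lift at the bar to start, 12 to 14 N at 0.7 rad. It falls shut when let go
- cover_bar (a point): Middle of the cover's steel grip bar: round, 12 mm in diameter, along the winder's y, 98 mm free between two posts, its axis 38 mm above the cover's top face. With the cover shut 136 mm above the bench, 135 mm in front of (-x) and 42 mm above the hinge axis; swings on an arc of 141 mm radius. Its axes are the cover's: x in the cover's plane, from front to hinge
- lid_hinge (a point): Point on the cover's hinge axis at its middle, 94 mm above the bench on the winder's far edge; the axis is the winder's y. The white cover is a plate 165 x 196 x 8 mm which lies from this axis to the front (-x), its mid-plane through the axis
- pointer (a joint): Angle in rad at which the brass pointer is set; it turns on the same axis as the cover and is read the same way: the cover lines up with it when both joints are equal. Set between 0.40 and 0.75, held by friction; leave it as it is
- pointer_tip (a point): Free end of the brass pointer, a bar 175 mm long, 10 mm wide, 8 mm thick that runs from the cover's hinge axis to the front, 117 mm right (-y) of the winder's middle, beside an aluminium angle plate with tick marks. x axis along the pointer from tip to hinge
- tool_block: Wooden block 190 (x) x 56 (y) x 50 mm high, fixed, with three 14 mm holes 62 mm apart in a row along its x axis; origin at the centre of its underside. Position and yaw vary
- dowel_mid (a point): Middle of a plain round steel dowel, 12 mm in diameter and 100 mm long, upright in the tool block, its top 54 mm above the block. Not to be used
- punch_mid (a point): Middle of a steel punch, 115 mm long, upright in the tool block, with a 14 mm square upper half and no flange, its top 69 mm above the block. Not to be used
- glue_jar: White jar, 64 mm in diameter and 90 mm high; origin under its centre. Bystander
- tape_roll: Roll of tape lying flat, 90 mm in diameter, 22 mm high; origin under its centre. Bystander
- thread_cone: Cone of grey thread, 64 mm in diameter and 125 mm high; origin under its centre. Bystander
- screwdriver: Screwdriver lying on the bench between robot and winder, black handle; bystander
- bobbin: Wound bobbin standing flat, 26 mm in diameter, 20 mm high, right of the winder; origin under its centre. Bystander

How it is judged:
By the outcome, as a careful person would: the job done as asked, in the order asked, and still so for the second after the job is handed in, while the arm keeps its last pose, push and grip.
It also fails if it takes over 61 s, if anything falls off the work surface, if the arm or the gripper's body presses on something with over 40 N, if the wrist force passes 120 N, or if a joint passes its speed limit or range.

### The arm

A 6-joint arm with a two-finger parallel gripper is mounted at the origin on the work surface. World frame = base frame: x ahead of the robot, y to its left, z up, the work surface at z = 0. Lengths are in m, angles in degrees, forces in N, time in s.
With the tool pointing down it reaches from about 0.4 to 0.825 m from the base axis. Payload 7 kg.
Tool frame: the origin (TCP) lies at the very end of the fingers, on their centre line; the grasp point (between the pads) lies 19 mm behind it (ctrl.grip_depth is the z of the grasp point in the tool frame, in m); z points along the fingers, y is the direction in which the jaws open and shut (so a half turn about z gives the same grasp; the last joint's range is limited). The gripper opens to 88 mm and grips with 3 to 60 N. Pads are 19 mm wide; open, the fingers measure 130 mm over their backs; the gripper's body (78 mm by 193 mm) begins 47 mm behind the grasp point.
Start: joints at [85.548, 20.546, 0.682, 0, -70.136, -16.507], TCP at [0.241, 0.63, 0.195] pointing down, gripper open.
Joint ranges: [-176.03, 176.03], [-82.01, 121.73], [-58.28, 71.71], [-173.87, 95.51], [-174.79, -0.11], [-173.66, 173.66]. Speed limits (degrees/s): [136.94, 136.94, 172.46, 180, 180, 180].

### API

Orientations are given as [roll, pitch, yaw] about the fixed x, y, z axes, in that order (R = Rz(yaw) Ry(pitch) Rx(roll)).
In Python, from plant import telemetry, snapshot, job, models, ctrl gives the robot as it stands.
- The arm moves only by the tool jog_arm, never from a script. Its argument "targets" is text: rows parted by semicolons, each of 7 numbers parted by spaces: the shift along the tool's x, y, z in m, then the turn, a rotation vector about the tool's x, y, z in degrees, then the gripper command: -1 is shut, 1 is fully open, values between are in proportion. A call has exactly 8 rows; each row is the pose to reach, as a shift and turn from the pose measured when the call began, along the tool's axes at that moment; what a row does not reach only later rows make up. A row lasts 1/8 s, in which the tool goes at most 62.5 mm and 10.7 degrees, less where a joint would pass 70% of its speed; a pose out of reach is approached as far as the arm can. A call with a gripper value outside its range is refused whole. The fingers move at their own pace and stop on an object; the grip force is fixed at half the most. Time passes only in rows, so rows that repeat a pose let the fingers close, or fill a call up. It gives the time, the measured TCP pose, the force and the opening at its end, in the units of the state.
- telemetry.get_obs(): the state, without advancing time (a new reading comes with each control period).
- snapshot(name): name is "side" or "top" or "wrist"; returns a dict with "img" (420x560x3 uint8, red, green, blue), "range_z" (420x560 float32, m along the optical axis (not along the pixel's ray), 0 where there is no reading), "intrinsics" (3x3 intrinsics, pixels), "R" (3x3) and "t" (3): a world point X has camera coordinates R X + t. Camera axes: x right, y down, z forward; pixel columns grow to the right and rows downward; lengths in m; the calibration is good to about 2 mm. The wrist camera is an equidistant fisheye: a pixel r from the principal point sees the ray r / f radians off the axis. A picture is of the moment at which its call begins.
- job.close_job(): hands the job in, once; it reports no verdict.
Trained networks look in a picture, given as the dict that the camera call returned (one of the last four; its "shot" number tells which), for a name from the list of things; names that differ only in an ending like _2 or _b are one class to them, and where a whole thing is asked for, a point or a joint stands for the part that bears it (a point fixed in the world has none). Each returns a list of dicts, best first, with "conf" (0 to 1); they miss things now and then, are a little off and sometimes report something else, mostly with a low value. They report only what shows in the picture. A call takes as long as a camera call.
- models.cut_out(name, picture): "region" (420x560 bool, what is visible of it) and "uv" ([column, row] in pixels, amid what is visible of it).
- models.spot_point(name, picture): "uv" ([column, row] in pixels: a listed point, or the origin of a listed thing).
The state is a dict: "clock": time; "joint_pos": joint angles; "qvel": joint speeds; "tau": joint torques, N m; "tool_pos": TCP position; "orientation": TCP orientation; "force": force on the tool from outside, world axes, zero at the start; "moment": the same for the moment, N m; "opening": finger opening in m.
Only numpy, scipy, OpenCV 4.12 (cv2) and the standard library are available. Lean on these libraries where they do the work, as an engineer would, in place of code of your own. Each camera call takes 0.05 s, during which the arm holds its last target.

## Working session

There is one attempt and no reset: what is moved stays moved. The work goes in short steps, Python scripts to look and compute and a tool call to move; the robot and the scene stay as the last step left them, time stands still between calls to the robot, and variables do not carry over. Pictures are saved under pics/ and viewed, and the job is handed in when it is done.

Besides the shell and the picture viewer there is one more tool, called after "Emit:" as a command line: name --argument value ..., lists and objects as JSON in quotes. jog_arm: Moves the arm, as the interface text tells. Its arguments: {"type":"object","properties":{"targets":{"type":"string"}},"required":["targets"]}

```bash
ls; mkdir -p pics; python3 - <<'E'
from plant import telemetry, snapshot, job, models, ctrl
import cv2
print(telemetry.get_obs(), ctrl.grip_depth)
for n in ("side","top","wrist"):
    s=snapshot(n); cv2.imwrite(f"pics/{n}0.png",s["img"][:,:,::-1]); print(n,s["intrinsics"].tolist(),s["R"].round(4).tolist(),s["t"].round(4).tolist())
E
```

```text
pics
{'clock': 0.0, 'joint_pos': array([ 8.55481598e+01,  2.05900672e+01,  6.35845045e-01, -2.08175795e-02,
       -7.01335808e+01, -1.65045975e+01]), 'qvel': array([-0.045422  , -0.02068615, -0.03967367,  0.00777265, -0.02223795,
       -0.04834894]), 'tau': array([-2.44351533e-03, -5.82718885e+01,  2.93060392e+01,  6.99701026e+00,
        7.04320759e-03, -1.61723692e-04]), 'tool_pos': array([0.24127812, 0.62985826, 0.19365168]), 'orientation': array([ 1.79910255e+02, -6.18293675e-03, -2.09635224e+01]), 'force': array([0.22206271, 0.34368447, 0.42139091]), 'moment': array([ 0.02547664, -0.03982661, -0.01237371]), 'opening': 0.08739237567184904} -0.0188
side [[415.3143472326422, 0.0, 287.8558889088467], [0.0, 415.3143472326422, 212.7608548119859], [0.0, 0.0, 1.0]] [[0.9116, -0.4107, 0.0154], [-0.1943, -0.4637, -0.8644], [0.3622, 0.785, -0.5025]] [-0.5144, 0.2018, 0.7961]
top [[451.40719448563624, 0.0, 272.9564840395062], [0.0, 451.40719448563624, 204.0114564816851], [0.0, 0.0, 1.0]] [[-0.0257, -0.9997, -0.0023], [-0.9947, 0.0258, -0.1], [0.1, -0.0003, -0.995]] [0.0123, 0.5894, 1.3206]
wrist [[325.19226210127806, 0.0, 280.8157310053776], [0.0, 325.19226210127806, 210.51500675072276], [0.0, 0.0, 1.0]] [[-0.3586, -0.9335, 0.0017], [-0.901, 0.3466, 0.2608], [-0.244, 0.092, -0.9654]] [0.6744, -0.0333, 0.3899]
```

View pics/side0.png

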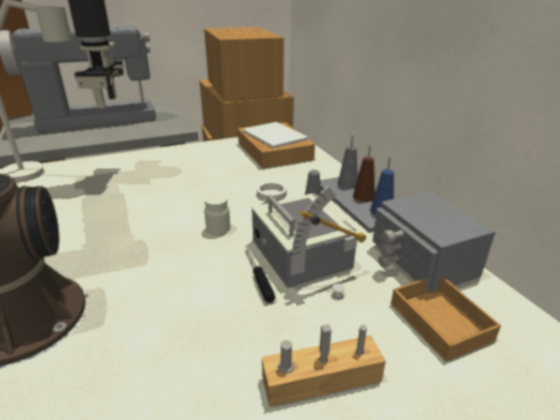

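View pics/top0.png

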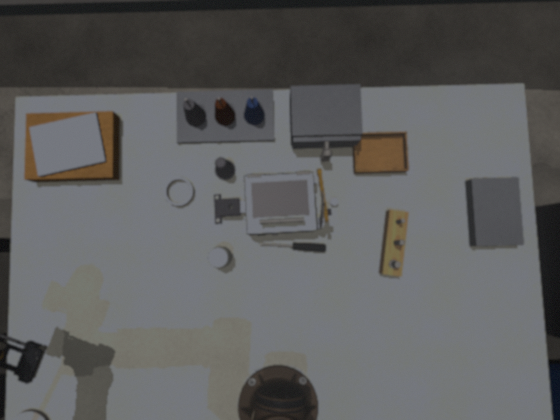

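View pics/wrist0.png

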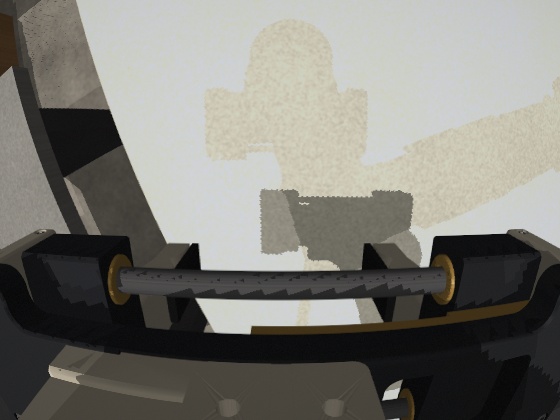

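The side view shows the tool block at about (323,370), with pieces at (286,355), (325,340) and (361,340). The winder is at about (300,240), with the brass pointer ending near (362,237). The top view shows the winder at (281,203), the fork at (228,207) and the block at (395,243).

```bash
cat > h.py <<'E'
from plant import telemetry, snapshot, job, models, ctrl
import numpy as np, cv2
from scipy.spatial.transform import Rotation as Ro
def ray(s,uv):
    K=s["intrinsics"];R=np.array(s["R"]);t=np.array(s["t"])
    d=np.array([(uv[0]-K[0,2])/K[0,0],(uv[1]-K[1,2])/K[1,1],1.])
    if s.get("wr"):
        r=np.hypot(d[0],d[1]); 
        d=np.array([d[0]/r*np.sin(r),d[1]/r*np.sin(r),np.cos(r)]) if r>1e-9 else np.array([0,0,1.])
    return -R.T@t, R.T@d
def at_z(s,uv,z):
    o,d=ray(s,uv); return o+d*(z-o[2])/d[2]
def proj(s,X):
    K=s["intrinsics"];c=np.array(s["R"])@np.asarray(X)+np.array(s["t"])
    if s.get("wr"):
        r=np.hypot(c[0],c[1]);th=np.arctan2(r,c[2]);m=c[:2]/max(r,1e-12)*th
    else: m=c[:2]/c[2]
    return np.array([m[0]*K[0,0]+K[0,2],m[1]*K[1,1]+K[1,2]])
def tri(sl):
    A=np.zeros((3,3));b=np.zeros(3)
    for s,uv in sl:
        o,d=ray(s,uv);d=d/np.linalg.norm(d);P=np.eye(3)-np.outer(d,d);A+=P;b+=P@o
    X=np.linalg.solve(A,b); return X,[np.round(proj(s,X)-uv,1).tolist() for s,uv in sl]
def snap(n):
    s=snapshot(n); s["wr"]=(n=="wrist"); return s
def crop(s,name,c,w,h,k):
    x0=int(c[0]-w/2);y0=int(c[1]-h/2);x0=max(x0,0);y0=max(y0,0)
    im=s["img"][y0:y0+h,x0:x0+w,::-1]
    cv2.imwrite("pics/"+name,cv2.resize(im,None,fx=k,fy=k,interpolation=cv2.INTER_CUBIC))
def tool():
    o=telemetry.get_obs(); return np.array(o["tool_pos"]),Ro.from_euler("xyz",o["orientation"],degrees=True),o
def delta(pos,Rt):
    p,R,o=tool(); return R.inv().apply(np.asarray(pos)-p),(R.inv()*Rt).as_rotvec(degrees=True)
def down(yaw): return Ro.from_euler("xyz",[180,0,yaw],degrees=True)
E
python3 - <<'E'
from h import *
pic={n:snap(n) for n in("side","top")}
names="pin_grip pin_foot pin_shoulder fork_hole winder cover_bar lid_hinge pointer_tip tool_block dowel_mid punch_mid glue_jar tape_roll thread_cone screwdriver bobbin".split()
for nm in names:
    r=[]
    for n,s in pic.items():
        try: q=models.spot_point(nm,s)
        except Exception as e: print(e);q=[]
        print(nm,n,[(np.round(x["uv"],1).tolist(),round(x["conf"],2)) for x in q[:3]])
        if q: r.append((s,np.array(q[0]["uv"])))
    if len(r)==2: X,e=tri(r); print("   ",X.round(4),e)
crop(pic["side"],"s_block.png",(323,365),160,110,5)
crop(pic["side"],"s_wind.png",(310,240),160,120,5)
crop(pic["top"],"t_wind.png",(275,205),150,110,5)
print(telemetry.get_obs()["clock"])
E
```

```text
pin_grip side [([286.2, 350.0], 0.92), ([321.1, 378.6], 0.56)]
pin_grip top [([394.8, 265.3], 0.42)]
    [ 0.403  -0.3432  0.0863] [[-1.4, 0.1], [0.3, -0.7]]
pin_foot side [([324.4, 355.0], 0.26)]
pin_foot top [([329.1, 218.5], 0.18)]
    [ 0.5603 -0.1949 -0.1542] [[-3.2, 0.2], [0.9, -1.9]]
pin_shoulder side [([285.3, 367.5], 0.95)]
pin_shoulder top [([396.9, 266.2], 0.47)]
    [ 0.3981 -0.3549  0.0626] [[-0.6, 0.0], [0.1, -0.3]]
fork_hole side []
fork_hole top [([229.6, 203.4], 0.89), ([224.4, 172.9], 0.32)]
winder side [([300.6, 252.7], 0.58)]
winder top [([277.3, 204.0], 0.62), ([231.7, 204.5], 0.47)]
    [ 0.5917 -0.0158 -0.0021] [[0.3, -0.0], [-0.1, 0.2]]
cover_bar side [([278.3, 207.2], 0.95)]
cover_bar top []
lid_hinge side [([330.7, 213.5], 0.81), ([285.4, 366.7], 0.32)]
lid_hinge top [([277.2, 174.1], 0.95)]
    [ 0.668  -0.0165  0.0904] [[0.7, -0.1], [-0.2, 0.5]]
pointer_tip side [([301.5, 214.0], 0.81)]
pointer_tip top [([327.1, 219.6], 0.75), ([177.7, 189.6], 0.41)]
    [ 0.5269 -0.1431  0.1893] [[1.1, -0.1], [-0.3, 0.7]]
tool_block side [([322.1, 375.9], 0.89), ([363.7, 
[... 458 characters left out ...]
26.6], 0.72)]
glue_jar top [([219.8, 258.9], 0.66)]
    [0.4306 0.1607 0.0091] [[-0.1, 0.0], [0.0, -0.1]]
tape_roll side [([274.3, 192.8], 0.8)]
tape_roll top [([179.9, 191.9], 0.66)]
    [0.6401 0.278  0.0092] [[-1.5, 0.1], [0.5, -1.3]]
thread_cone side [([361.1, 350.2], 0.58), ([325.7, 357.5], 0.15)]
thread_cone top [([220.7, 170.7], 0.9)]
    [ 0.8854  0.1902 -0.674 ] [[-20.4, -1.8], [9.1, -14.2]]
screwdriver side [([253.8, 273.8], 0.85)]
screwdriver top [([290.5, 243.3], 0.67), ([278.9, 204.5], 0.3)]
    [ 0.4653 -0.0509 -0.0005] [[2.9, -0.2], [-0.6, 2.1]]
bobbin side [([337.0, 295.1], 0.7)]
bobbin top [([332.8, 202.9], 0.62)]
    [ 0.5917 -0.1859  0.0021] [[-0.4, 0.0], [0.1, -0.2]]
1.85
```

View pics/s_block.png

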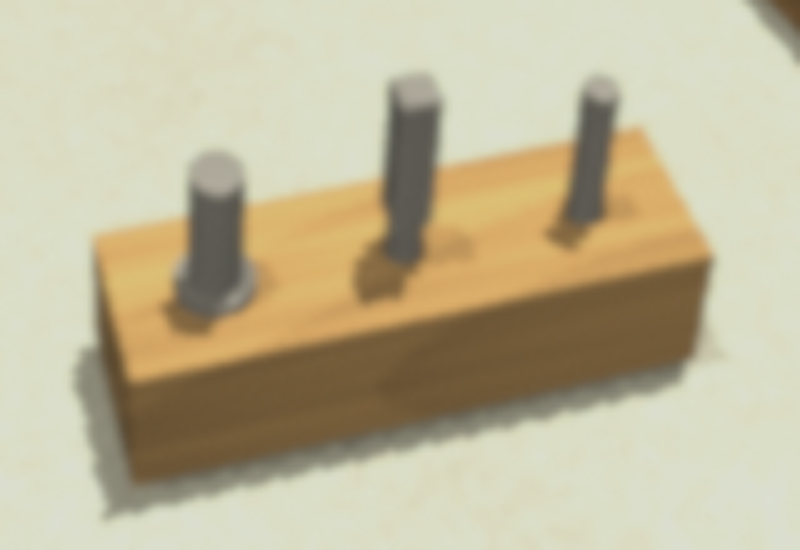

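View pics/s_wind.png

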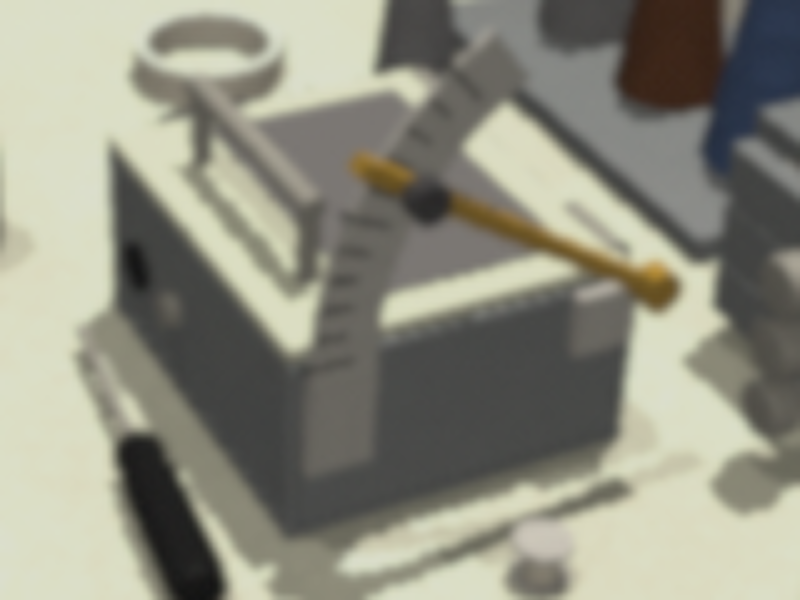

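View pics/t_wind.png

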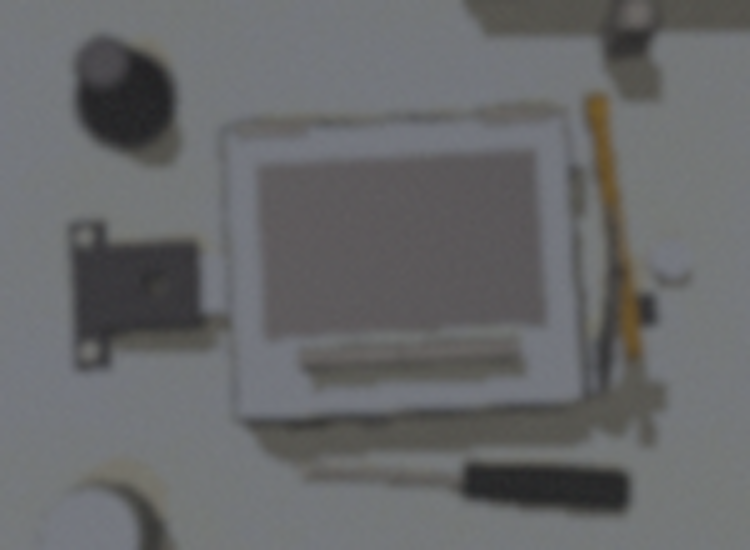

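The side crop shows the flanged pin nearest the robot, at side (286,355). The square punch is in the middle hole and the dowel in the far one. The pointer crosses the plate well above the shut cover, and in the top view the fork hole is near (231,206).

```bash
python3 - <<'E'
from h import *
import pickle
pic={n:snap(n) for n in("side","top")}
pickle.dump(pic,open("p0.pkl","wb"))
for n,nm in(("top","pin_grip"),("side","pin_grip"),("top","fork_hole")):
    s=pic[n]; q=models.cut_out(nm,s)
    for x in q[:2]:
        r=x["region"]; ys,xs=np.where(r); print(n,nm,x["uv"],x["conf"],r.sum(),xs.min(),xs.max(),ys.min(),ys.max())
crop(pic["top"],"t_block.png",(395,243),70,90,6)
t=pic["top"]
# top surface from range at pin, fork, cone, jar
def pt(s,u,v):
    K=s["intrinsics"];z=s["range_z"][v,u];c=np.array([(u-K[0,2])/K[0,0],(v-K[1,2])/K[1,1],1])*z
    return np.array(s["R"]).T@(c-np.array(s["t"]))
for u,v in[(395,264),(396,266),(395,267),(388,255),(280,200),(225,206),(236,206),(220,161),(221,163),(219,256),(395,230)]: print((u,v),pt(t,u,v).round(3))
for uv,z in[((244.4,175.6),.098),((313.6,173),.098),((317.6,230),.098),((247.4,233.6),.098),((231,206.6),.052),((229.6,203.4),.052),((395,265.3),.1)]: print(uv,at_z(t,uv,z).round(4))
E
```

```text
top pin_grip [393.2, 264.4] 0.59 76 389 399 260 268
side pin_grip [285.2, 356.8] 0.92 362 278 292 340 371
side pin_grip [332.4, 224.1] 0.7 429 300 365 211 241
top fork_hole [277.0, 201.6] 0.81 5406 213 330 169 236
(395, 264) [ 0.405 -0.339  0.103]
(396, 266) [ 0.4   -0.342  0.101]
(395, 267) [ 0.397 -0.339  0.099]
(388, 255) [ 0.43  -0.334  0.051]
(280, 200) [ 0.593 -0.023  0.102]
(225, 206) [0.585 0.138 0.052]
(236, 206) [0.584 0.106 0.05 ]
(220, 161) [0.705 0.143 0.124]
(221, 163) [0.7   0.14  0.123]
(219, 256) [0.44  0.153 0.091]
(395, 230) [ 0.502 -0.359  0.048]
(244.4, 175.6) [0.6663 0.0766 0.098 ]
(313.6, 173) [ 0.6687 -0.1212  0.098 ]
(317.6, 230) [ 0.5057 -0.1269  0.098 ]
(247.4, 233.6) [0.5007 0.0714 0.098 ]
(231, 206.6) [0.5828 0.1207 0.052 ]
(229.6, 203.4) [0.5924 0.1246 0.052 ]
(395, 265.3) [ 0.4016 -0.3393  0.1   ]
```

View pics/t_block.png

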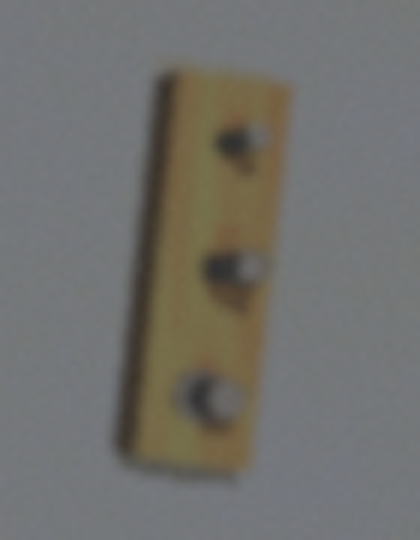

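The pin head is at about top (397,265), which puts it near (0.402, -0.344) with the head at z ≈ 0.10. The block's yaw is about -6.5°. I'll move above the pin.

```bash
python3 - <<'E'
from h import *
import pickle
t=pickle.load(open("p0.pkl","rb"))["top"];s=pickle.load(open("p0.pkl","rb"))["side"]
print(at_z(t,(392.2,263.8),.05),at_z(t,(396.8,264.9),.1),at_z(t,(398,221.8),.05), at_z(s,(286.2,350),.077),at_z(s,(285.3,367.5),.05))
W=np.array([(.241,.63,.194),(.42,.42,.25),(.5,.1,.25),(.49,-.2,.25),(.405,-.344,.24)])
L=np.r_[0,np.cumsum(np.linalg.norm(np.diff(W,axis=0),axis=1))];n=20
p,R,o=tool();print(L[-1],o["clock"])
for i in range(1,n+1):
    q=np.array([np.interp(L[-1]*i/n,L,W[:,k]) for k in range(3)]);yaw=-21+(-165.5)*i/n
    d,_=delta(q,down(yaw)); print(i,d.round(3),165.5*i/n, np.hypot(q[0],q[1]).round(3))
E
```

```text
[ 0.40401873 -0.34465956  0.05      ] [ 0.40255241 -0.34441211  0.1       ] [ 0.52559746 -0.3680079   0.05      ] [ 0.40855941 -0.33644746  0.077     ] [ 0.40329046 -0.34570836  0.05      ]
1.0790909650975062 2.1
1 [ 0.046  0.026 -0.01 ] 8.275 0.651
2 [ 0.093  0.051 -0.021] 16.55 0.631
3 [ 0.139  0.076 -0.032] 24.825 0.615
4 [ 0.185  0.102 -0.042] 33.1 0.603
5 [ 0.232  0.127 -0.053] 41.375 0.595
6 [ 0.266  0.167 -0.055] 49.65 0.573
7 [ 0.297  0.211 -0.055] 57.925 0.551
8 [ 0.328  0.255 -0.055] 66.2 0.533
9 [ 0.359  0.3   -0.055] 74.475 0.519
10 [ 0.39   0.344 -0.055] 82.75 0.512
11 [ 0.421  0.388 -0.055] 91.025 0.509
12 [ 0.443  0.437 -0.055] 99.3 0.503
13 [ 0.461  0.488 -0.055] 107.575 0.497
14 [ 0.478  0.539 -0.055] 115.85 0.497
15 [ 0.496  0.59  -0.055] 124.125 0.503
16 [ 0.513  0.641 -0.055] 132.4 0.514
17 [ 0.528  0.692 -0.055] 140.675 0.528
18 [ 0.519  0.745 -0.052] 148.95 0.524
19 [ 0.51   0.798 -0.049] 157.225 0.525
20 [ 0.501  0.851 -0.045] 165.5 0.531
```

Emit:
jog_arm --targets "0.046 0.026 -0.010 0 0 8.5 1; 0.093 0.051 -0.021 0 0 17 1; 0.139 0.076 -0.032 0 0 25.5 1; 0.185 0.102 -0.042 0 0 34 1; 0.232 0.127 -0.053 0 0 42.5 1; 0.266 0.167 -0.055 0 0 51 1; 0.297 0.211 -0.055 0 0 59.5 1; 0.328 0.255 -0.055 0 0 68 1"

```text
clock: 3.1
tool_pos: [0.4569, 0.2732, 0.2498]
orientation: [-180.0, 0.0, -89.2]
force: [0.1, -0.4, -0.3]
opening: 0.0876
```

```bash
cat > plan.py <<'E'
from h import *
def plan(W,yaw1,n,yaw0=None):
    p,R,o=tool(); W=np.vstack([p,W]); y0=o["orientation"][2] if yaw0 is None else yaw0
    L=np.r_[0,np.cumsum(np.linalg.norm(np.diff(W,axis=0),axis=1))]
    print("clock",o["clock"],"len",L[-1],"pos",p.round(4),o["orientation"].round(2),"q",o["joint_pos"].round(1))
    for i in range(1,n+1):
        q=np.array([np.interp(L[-1]*i/n,L,W[:,k]) for k in range(3)])
        d,_=delta(q,R); _,rv=delta(q,down(y0+(yaw1-y0)*i/n)); print(i,*d.round(3),*rv.round(1))
E
python3 - <<'E'
from plan import *
plan([(.5,.1,.25),(.49,-.2,.25),(.404,-.345,.22)],-191,15)
E
```

```text
clock 3.1 len 0.6498615167902695 pos [0.4569 0.2732 0.2498] [-1.7998e+02  2.0000e-02 -8.9230e+01] q [ 52.    5.1 -12.2   0.  -72.6 -51.2]
1 0.042 -0.01 -0.0 -0.0 0.0 6.8
2 0.084 -0.02 -0.0 -0.0 0.0 13.6
3 0.127 -0.03 -0.0 -0.0 0.0 20.4
4 0.169 -0.04 -0.0 -0.0 0.0 27.1
5 0.212 -0.039 -0.0 -0.0 0.0 33.9
6 0.255 -0.037 -0.0 -0.0 0.0 40.7
7 0.298 -0.035 -0.0 -0.0 0.0 47.5
8 0.342 -0.033 -0.0 -0.0 0.0 54.3
9 0.385 -0.031 -0.0 -0.0 0.0 61.1
10 0.428 -0.029 -0.0 -0.0 0.0 67.8
11 0.472 -0.027 -0.0 -0.0 0.0 74.6
12 0.508 -0.006 0.007 -0.0 0.0 81.4
13 0.545 0.017 0.014 -0.0 0.0 88.2
14 0.581 0.039 0.022 -0.0 0.0 95.0
15 0.617 0.061 0.03 0.0 0.0 101.8
```

Emit:
jog_arm --targets "0.054 -0.012 0 0 0 9 1; 0.108 -0.026 0 0 0 18 1; 0.162 -0.039 0 0 0 27 1; 0.216 -0.039 0 0 0 36 1; 0.27 -0.037 0 0 0 45 1; 0.324 -0.034 0 0 0 54 1; 0.378 -0.031 0 0 0 63 1; 0.43 -0.029 0 0 0 70 1"

```text
clock: 4.1
tool_pos: [0.4913, -0.1582, 0.2501]
orientation: [-180.0, 0.1, -159.5]
force: [0.4, 0.6, -0.1]
opening: 0.0876
```

```bash
python3 - <<'E'
from plan import *
plan([(.49,-.2,.25),(.39,-.345,.22)],-191,6,-159)
s=snap("wrist"); cv2.imwrite("pics/w1.png",s["img"][:,:,::-1])
E
```

```text
clock 4.1 len 0.22051616457115172 pos [ 0.4913 -0.1582  0.2501] [-1.7999e+02  8.0000e-02 -1.5949e+02] q [  4.    3.5 -14.   -0.  -72.5 -73.4]
1 0.014 -0.034 0.0 -0.0 0.1 4.8
2 0.041 -0.057 0.005 -0.0 0.1 10.2
3 0.071 -0.077 0.011 0.0 0.1 15.5
4 0.101 -0.098 0.018 0.0 0.1 20.8
5 0.131 -0.119 0.024 0.0 0.1 26.2
6 0.16 -0.139 0.03 0.0 0.1 31.5
```

View pics/w1.png

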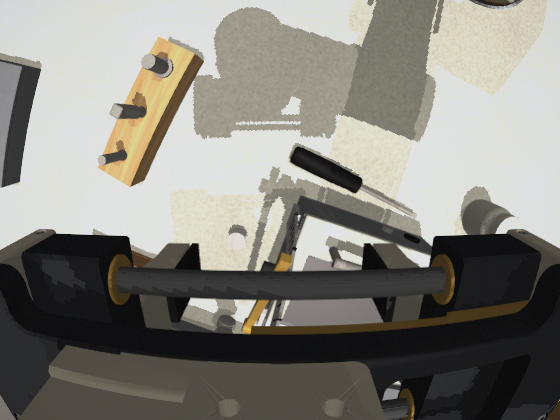

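The wrist view looks toward tool +x, and the pin with its flange shows at (155,65). I'll stop with the tool about 90 mm beyond the pin so the camera sees it well.

```bash
python3 - <<'E'
from plan import *
plan([(.495,-.362,.20)],-191,5,-159.5)
E
```

```text
clock 4.15 len 0.20575767055449934 pos [ 0.4907 -0.1624  0.2498] [-1.7994e+02 -2.0000e-02 -1.5992e+02] q [  3.5   3.6 -13.9   0.1 -72.5 -73.5]
1 0.013 -0.038 0.01 -0.1 -0.0 5.9
2 0.026 -0.076 0.02 -0.1 -0.0 12.2
3 0.039 -0.113 0.03 -0.1 -0.0 18.5
4 0.052 -0.151 0.04 -0.1 -0.0 24.8
5 0.064 -0.189 0.05 -0.1 -0.0 31.1
```

Emit:
jog_arm --targets "0.013 -0.038 0.010 0 0 6 1; 0.026 -0.076 0.020 0 0 12 1; 0.039 -0.113 0.030 0 0 19 1; 0.052 -0.151 0.040 0 0 25 1; 0.064 -0.189 0.050 0 0 31 1; 0.064 -0.189 0.050 0 0 31 1; 0.064 -0.189 0.050 0 0 31 1; 0.064 -0.189 0.050 0 0 31 1"

```text
clock: 5.15
tool_pos: [0.4958, -0.3612, 0.2007]
orientation: [-179.9, 0.1, 169.2]
force: [0.0, 0.6, 0.5]
opening: 0.0876
```

```bash
python3 - <<'E'
from h import *
import pickle
s=snap("wrist"); cv2.imwrite("pics/w2.png",s["img"][:,:,::-1]); pickle.dump(s,open("w2.pkl","wb"))
for nm,z in(("pin_grip",.077),("pin_shoulder",.05),("dowel_mid",.054),("punch_mid",.06)):
    for x in models.spot_point(nm,s)[:2]: print(nm,np.round(x["uv"],1),x["conf"],at_z(s,x["uv"],z).round(4))
p,R,o=tool();print(p,o["orientation"],(R.inv().apply(-s["R"].T@s["t"]-p)).round(4))
E
```

```text
pin_grip [279.4  98.3] 0.8 [ 0.4019 -0.3447  0.077 ]
pin_shoulder [275.5 101.5] 0.94 [ 0.4023 -0.349   0.05  ]
dowel_mid [281.  220.3] 0.57 [ 0.5275 -0.3673  0.054 ]
punch_mid [281.3 162.2] 0.82 [ 0.465 -0.355  0.06 ]
[ 0.49575951 -0.36145329  0.20048507] [-1.79931631e+02  5.28504485e-02  1.69139825e+02] [ 0.0703  0.0004 -0.1903]
```

View pics/w2.png

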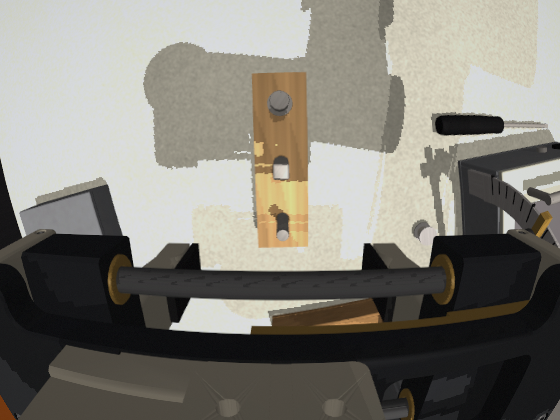

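```bash
python3 - <<'E'
from h import *
import pickle
s=pickle.load(open("w2.pkl","rb"))
crop(s,"w2c.png",(280,110),90,100,6)
for uv,z in(((280.5,99),.1),((279,103),.054)): print(at_z(s,uv,z).round(4))
print(proj(s,(.403,-.345,.1)),proj(s,(.403,-.345,.05)))
for z in(.2,.064): print(delta((.4025,-.3455,z),down(169)))
E
```

```text
[ 0.4045 -0.3441  0.1   ]
[ 0.4048 -0.3458  0.054 ]
[279.14241448  97.52386266] [279.46311637 101.38825829]
(array([ 0.09459544, -0.00190325,  0.00040009]), array([-0.0683042 ,  0.05293384,  0.1397934 ]))
(array([ 0.09472089, -0.00174097,  0.13639993]), array([-0.0683042 ,  0.05293384,  0.1397934 ]))
```

View pics/w2c.png

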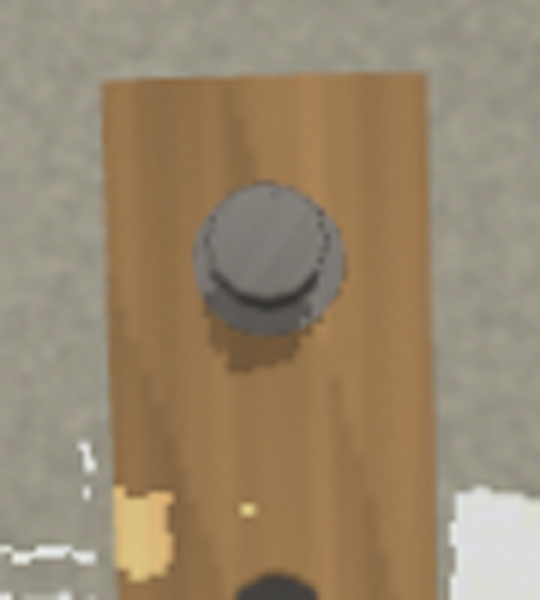

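The pin head is centred at wrist (279.3,100.5) and the flange at (280,103.3), giving about (0.4055, -0.345). The block is aligned with the tool.

Emit:
jog_arm --targets "0.046 -0.001 0 0 0 0 1; 0.0915 -0.0015 0.005 0 0 0 1; 0.0917 -0.0015 0.035 0 0 0 1; 0.0917 -0.0015 0.070 0 0 0 1; 0.0917 -0.0015 0.105 0 0 0 1; 0.0917 -0.0015 0.125 0 0 0 1; 0.0917 -0.0015 0.136 0 0 0 1; 0.0917 -0.0015 0.136 0 0 0 0"

```text
clock: 6.4
tool_pos: [0.4054, -0.3457, 0.0642]
orientation: [-179.9, 0.0, 169.2]
force: [-0.6, 1.1, 0.3]
opening: 0.0821
```

Emit:
jog_arm --targets "0 0 0 0 0 0 -1; 0 0 0 0 0 0 -1; 0 0 0 0 0 0 -1; 0 0 0 0 0 0 -1; 0 0 0 0 0 0 -1; 0 0 0 0 0 0 -1; 0 0 0 0 0 0 -1; 0 0 0 0 0 0 -1"

```text
clock: 7.4
tool_pos: [0.4054, -0.3457, 0.0642]
orientation: [-179.9, 0.0, 169.2]
force: [-0.7, -0.2, -0.1]
opening: 0.0154
```

```bash
python3 - <<'E'
from h import *
s=snap("side"); crop(s,"s3.png",(320,350),160,120,5); print(telemetry.get_obs()["opening"])
w=snap("wrist"); cv2.imwrite("pics/w3.png",w["img"][:,:,::-1])
E
```

```text
0.015818825052947613
```

View pics/s3.png

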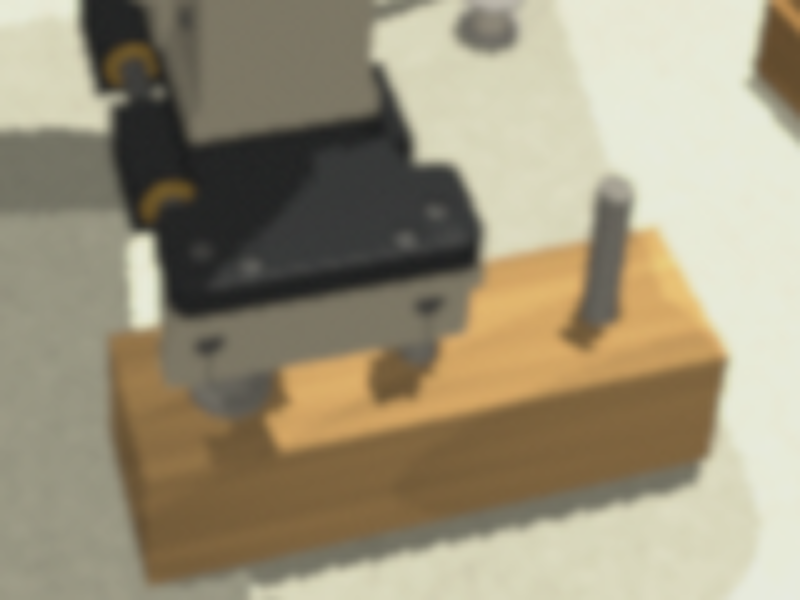

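View pics/w3.png

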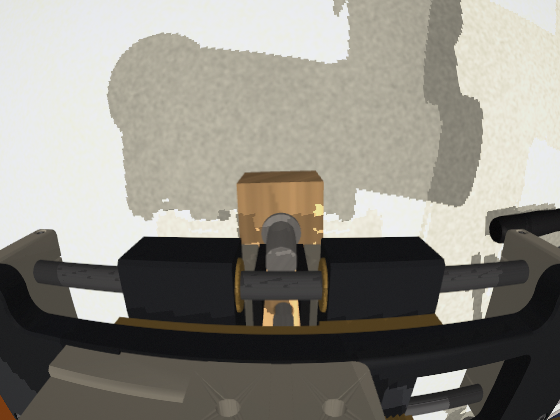

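```bash
python3 - <<'E'
from h import *
w=snap("wrist");p,R,o=tool()
print(p,o["opening"])
for nm,q in(("head",(0,0,-.036)),("headfront",(.009,0,-.036)),("headback",(-.009,0,-.036)),("flange",(0,0,.014)),("punchtop",(-.062,0,-.055)),("tip",(0,0,0)),("L",(0,.009,-.019)),("pin if +10",(.01,0,-.036)),("punch0.0",(-.062,0,.0))):
    print(nm,proj(w,p+R.apply(q)).round(1))
crop(w,"w3c.png",(281,265),110,130,6)
for nm in("pin_grip","pin_shoulder","punch_mid"): print(nm,[(np.round(x["uv"],1),x["conf"]) for x in models.spot_point(nm,w)])
E
```

```text
[ 0.40536652 -0.34569641  0.06417409] 0.015727460296131996
head [280.7 263.5]
headfront [280.7 247.4]
headback [280.7 278.8]
flange [280.8 232.2]
punchtop [280.8 376.3]
tip [280.7 239.5]
L [296.6 251. ]
pin if +10 [280.7 245.6]
punch0.0 [280.8 322. ]
pin_grip [(array([280.1, 244.6]), 0.71)]
pin_shoulder [(array([277.7, 228.7]), 0.95)]
punch_mid [(array([285.2, 320. ]), 0.85)]
```

View pics/w3c.png

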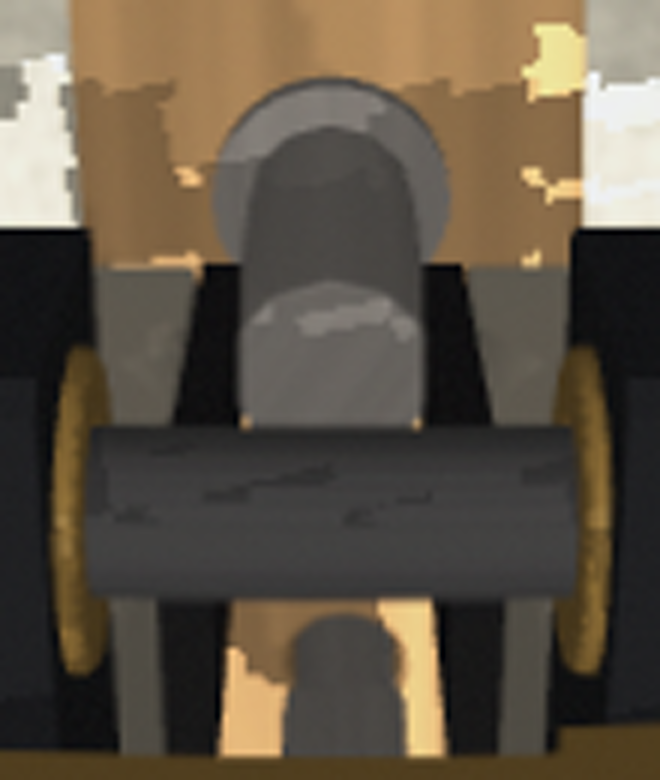

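The pin is centred between the pads: its head front edge is at row 247.5, against 247.4 predicted. Next I lift it and carry it to a viewpoint beside the fork.

```bash
python3 - <<'E'
from plan import *
plan([(.406,-.346,.25),(.45,-.2,.30),(.46,.05,.30),(.583,.205,.25)],-88.5,18,-190.8)
E
```

```text
clock 7.7 len 0.8006058821306989 pos [ 0.4053 -0.3457  0.0642] [-179.93    0.    169.16] q [-19.3  14.4 -27.2   0.1 -48.4 -81.6]
1 -0.0 -0.0 -0.044 -0.1 -0.0 -5.7
2 -0.0 -0.0 -0.089 -0.1 -0.0 -11.4
3 -0.001 -0.0 -0.133 -0.1 -0.0 -17.1
4 -0.001 -0.0 -0.178 -0.1 -0.0 -22.8
5 -0.004 0.034 -0.197 -0.1 -0.0 -28.5
6 -0.009 0.076 -0.211 -0.1 -0.0 -34.1
7 -0.013 0.118 -0.225 -0.1 -0.0 -39.8
8 -0.015 0.161 -0.236 -0.1 -0.0 -45.5
9 -0.008 0.205 -0.236 -0.1 -0.0 -51.2
10 -0.002 0.249 -0.236 -0.1 -0.0 -56.9
11 0.005 0.293 -0.236 -0.1 -0.0 -62.6
12 0.011 0.337 -0.236 -0.1 -0.0 -68.2
13 0.018 0.381 -0.236 -0.1 -0.0 -73.9
14 0.009 0.421 -0.23 -0.1 -0.0 -79.6
15 -0.011 0.459 -0.219 -0.1 -0.0 -85.3
16 -0.031 0.498 -0.208 -0.1 -0.1 -91.0
17 -0.051 0.536 -0.197 -0.1 -0.1 -96.7
18 -0.071 0.574 -0.186 -0.0 -0.1 -102.3
```

Emit:
jog_arm --targets "0 0 -0.02 0 0 0 -1; 0 0 -0.05 0 0 0 -1; 0 0 -0.09 0 0 0 -1; 0 0 -0.14 0 0 0 -1; -0.001 0 -0.185 0 0 -9 -1; -0.005 0.04 -0.210 0 0 -18 -1; -0.01 0.085 -0.225 0 0 -27 -1; -0.014 0.13 -0.236 0 0 -36 -1"

```text
clock: 8.7
tool_pos: [0.4437, -0.2192, 0.3007]
orientation: [-179.9, 0.0, -154.6]
force: [1.6, -0.1, -1.1]
opening: 0.0153
```

```bash
python3 - <<'E'
from plan import *
plan([(.45,-.2,.30),(.46,.05,.30),(.583,.205,.25)],-88.5,9,telemetry.get_obs()["orientation"][2]%360-360)
E
```

```text
clock 8.7 len 0.47445533995347167 pos [ 0.4437 -0.2192  0.3007] [-1.7994e+02  1.0000e-02 -1.5459e+02] q [ -3.4   0.1 -11.1   0.1 -78.8 -61.2]
1 -0.029 0.043 0.001 -0.1 0.0 -7.3
2 -0.054 0.09 0.001 -0.1 -0.0 -14.7
3 -0.078 0.137 0.001 -0.1 -0.0 -22.0
4 -0.103 0.183 0.0 -0.1 -0.0 -29.4
5 -0.127 0.23 0.0 -0.1 -0.0 -36.7
6 -0.17 0.256 0.012 -0.1 -0.0 -44.1
7 -0.216 0.278 0.025 -0.1 -0.0 -51.4
8 -0.262 0.301 0.037 -0.1 -0.0 -58.7
9 -0.308 0.323 0.05 -0.1 -0.0 -66.1
```

Emit:
jog_arm --targets "-0.034 0.052 0.001 0 0 -9 -1; -0.062 0.106 0.001 0 0 -18 -1; -0.090 0.160 0.001 0 0 -27 -1; -0.120 0.214 0.001 0 0 -36 -1; -0.165 0.250 0.011 0 0 -45 -1; -0.220 0.279 0.026 0 0 -54 -1; -0.268 0.303 0.04 0 0 -62 -1; -0.308 0.323 0.05 0 0 -66 -1"

```text
clock: 9.7
tool_pos: [0.5838, 0.2065, 0.2488]
orientation: [179.9, -0.1, -88.4]
force: [0.9, -0.2, -0.4]
opening: 0.0156
```

Emit:
jog_arm --targets "0 0 0.01 0 0 0 -1; 0 0 0.025 0 0 0 -1; 0 0 0.04 0 0 0 -1; 0 0 0.05 0 0 0 -1; 0 0 0.05 0 0 0 -1; 0 0 0.05 0 0 0 -1; 0 0 0.05 0 0 0 -1; 0 0 0.05 0 0 0 -1"

```text
clock: 10.7
tool_pos: [0.584, 0.2066, 0.1993]
orientation: [180.0, -0.1, -88.4]
force: [-0.3, 0.4, -1.6]
opening: 0.0155
```

```bash
python3 - <<'E'
from h import *
import pickle
s=snap("wrist");cv2.imwrite("pics/w4.png",s["img"][:,:,::-1]);pickle.dump(s,open("w4.pkl","wb"))
for x in models.spot_point("fork_hole",s): print(x["uv"],x["conf"],at_z(s,x["uv"],.052))
print(tool()[2]); print(proj(s,(.583,.1205,.052)))
crop(s,"w4c.png",proj(s,(.583,.1205,.052)),110,90,7)
E
```

```text
[280.5, 214.6] 0.74 [0.58374575 0.23212845 0.052     ]
[279.0, 230.6] 0.27 [0.5848844  0.25036911 0.052     ]
{'clock': 10.8, 'joint_pos': array([ 3.75480834e+01,  1.52348329e+01, -6.31525054e+00,  4.42760746e-02,
       -6.85260881e+01, -3.59142193e+01]), 'qvel': array([ 0.14024252,  0.06070734,  0.00261834, -0.02960918,  0.09670634,
       -0.04006982]), 'tau': array([-1.23528979e-02, -5.13115382e+01,  2.94559282e+01,  7.12065116e+00,
       -2.30769755e-02, -1.76965605e-04]), 'tool_pos': array([0.58388387, 0.20652255, 0.1990683 ]), 'orientation': array([ 1.79962460e+02, -7.80359959e-02, -8.83498744e+01]), 'force': array([ 0.11229664, -0.72737942, -1.80915738]), 'moment': array([ 0.10226105, -0.08059141, -0.00057286]), 'opening': 0.015549331080121088}
[284.25518852 109.46351493]
```

View pics/w4.png

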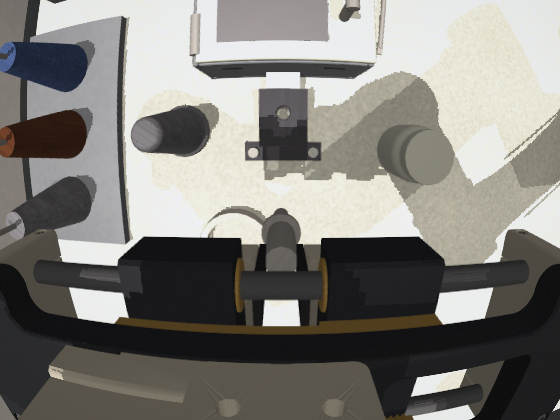

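View pics/w4c.png

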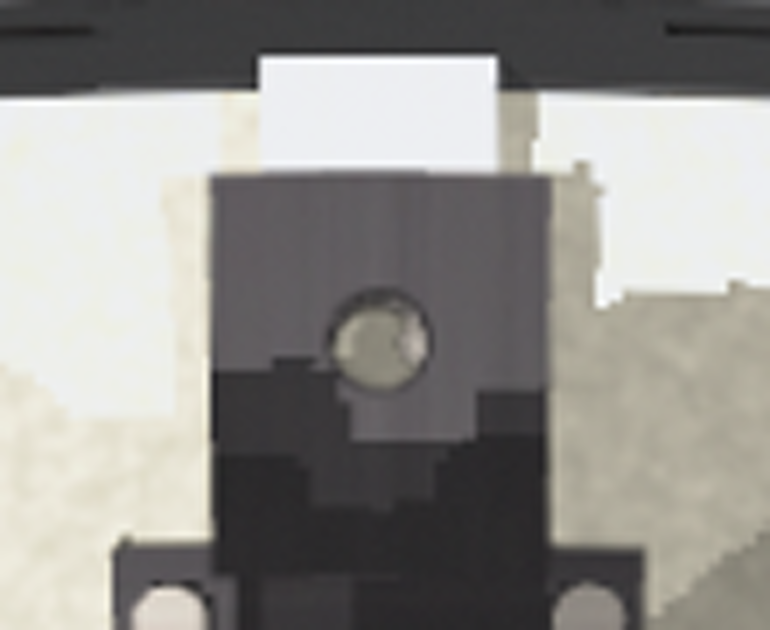

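The fork hole is at wrist (283.4,112.3), centred on the fork. The held pin shows at (281,235) with its foot near (281,213).

```bash
python3 - <<'E'
from h import *
import pickle
s=pickle.load(open("w4.pkl","rb"))
H=at_z(s,(283.4,112.2),.052); print("hole",H.round(4))
p,R,o=tool()
for nm,q in(("foot",(0,0,.058)),("foot front",(.006,0,.055)),("shoulder",(0,0,.014)),("shfront",(.013,0,.014)),("head",(0,0,-.036)),("hf",(.009,0,-.036))): print(nm,proj(s,p+R.apply(q)).round(1))
crop(s,"w4d.png",(281,235),90,80,8)
for z in (.16,.118): 
    d,r=delta((H[0],H[1],z),down(-88.4)); print(z,d.round(4),r.round(2))
E
```

```text
hole [0.5838 0.1234 0.052 ]
foot [281.2 214. ]
foot front [281.2 207.6]
shoulder [281.2 232. ]
shfront [281.2 213.1]
head [281.2 263.2]
hf [281.2 247.1]
0.16 [0.0831 0.0025 0.0392] [ 0.04 -0.08  0.05]
0.118 [0.083  0.0024 0.0812] [ 0.04 -0.08  0.05]
```

View pics/w4d.png

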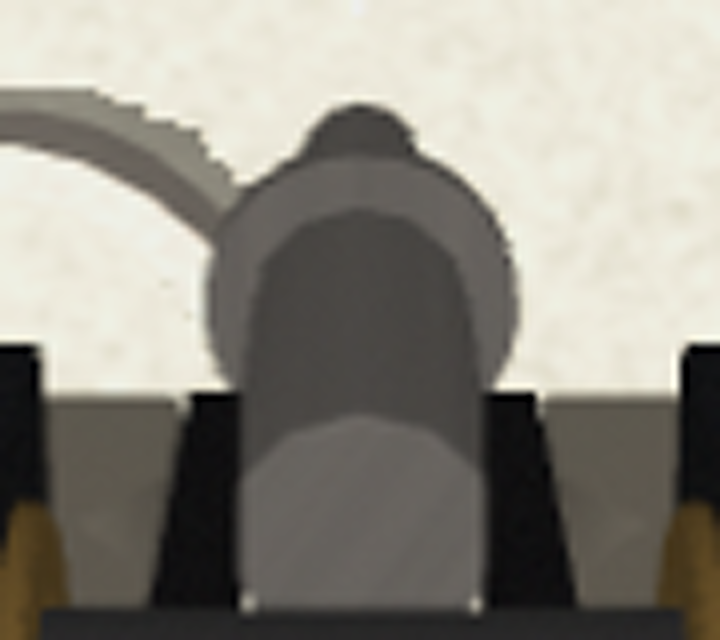

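Emit:
jog_arm --targets "0.025 0.001 0 0 0 0 -1; 0.055 0.002 0.01 0 0 0 -1; 0.078 0.0025 0.025 0 0 0 -1; 0.083 0.0025 0.05 0 0 0 -1; 0.083 0.0025 0.07 0 0 0 -1; 0.083 0.0025 0.080 0 0 0 -1; 0.083 0.0025 0.080 0 0 0 -1; 0.083 0.0025 0.080 0 0 0 -1"

```text
clock: 11.8
tool_pos: [0.5843, 0.1235, 0.1199]
orientation: [-180.0, -0.1, -88.3]
force: [0.4, -0.4, -0.3]
opening: 0.0157
```

```bash
python3 - <<'E'
from h import *
s=snap("wrist");crop(s,"w5.png",(281,225),100,90,7)
a=snap("side");crop(a,"s5.png",(270,200),120,100,6)
t=snap("top");crop(t,"t5.png",(231,205),100,80,7)
p,R,o=tool();print(p,o["orientation"],o["force"],R.inv().apply(np.array([.5838,.1234,.1])-p))
print(proj(s,(.5838,.1234,.052)),proj(s,p+R.apply((0,0,.058))),proj(a,p+R.apply((0,0,.058))),proj(a,(.5838,.1234,.052)))
E
```

```text
[0.5841363  0.12368301 0.11995365] [-1.79969612e+02 -4.70353662e-02 -8.83320878e+01] [-1.14731608  0.46582819 -1.69518003] [0.00025672 0.00035498 0.01995368]
[281.62600167 210.80241443] [281.17283537 214.35183573] [275.60673031 204.03876634] [275.50873274 207.46031322]
```

View pics/w5.png

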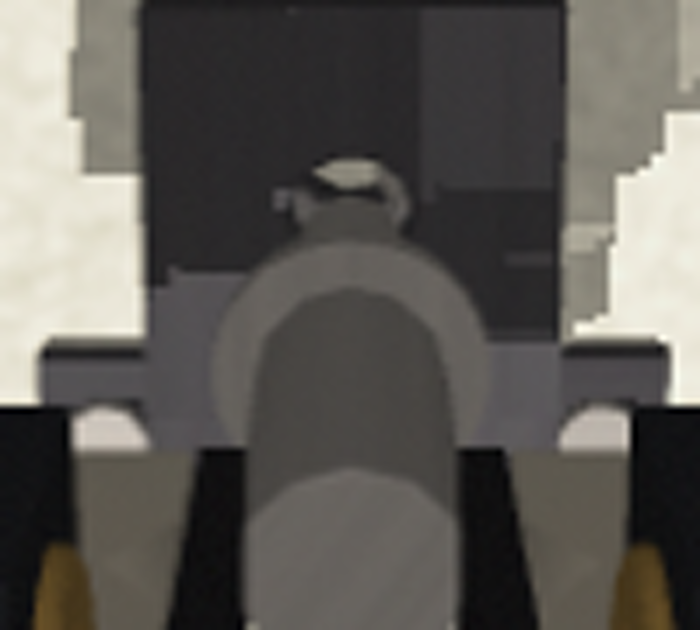

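View pics/s5.png

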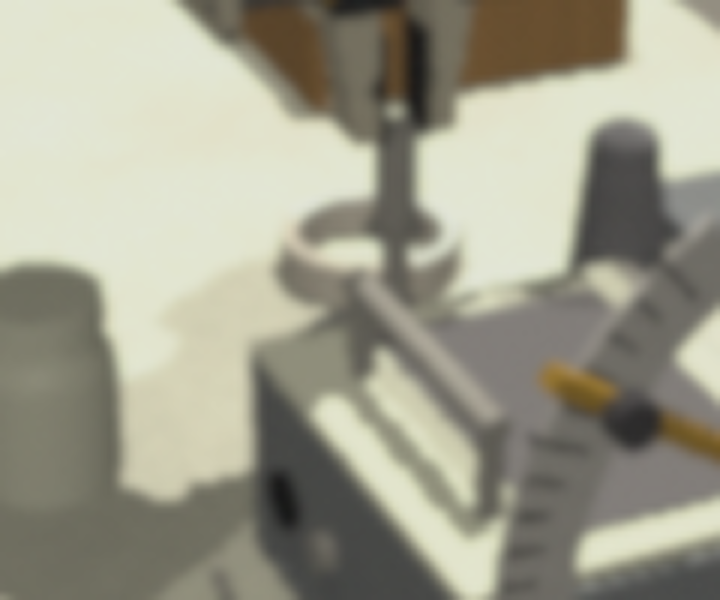

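The pin foot lines up with the hole to within about 0.5 mm. I'll go down slowly and watch the force.

Emit:
jog_arm --targets "0.0003 0.0003 0.004 0 0 0 -1; 0.0003 0.0003 0.007 0 0 0 -1; 0.0003 0.0003 0.010 0 0 0 -1; 0.0003 0.0003 0.013 0 0 0 -1; 0.0003 0.0003 0.016 0 0 0 -1; 0.0003 0.0003 0.019 0 0 0 -1; 0.0003 0.0003 0.022 0 0 0 -1; 0.0003 0.0003 0.024 0 0 0 -1"

```text
clock: 12.95
tool_pos: [0.5838, 0.1233, 0.0957]
orientation: [-180.0, -0.1, -88.3]
force: [0.6, -0.9, -1.9]
opening: 0.0153
```

```bash
python3 - <<'E'
from h import *
s=snap("wrist");crop(s,"w6.png",(281,225),100,90,7)
p,R,o=tool();print(p,o["orientation"],o["force"],o["moment"])
E
```

```text
[0.5836777  0.1232712  0.09548871] [-1.79996237e+02 -5.58285667e-02 -8.83402575e+01] [-0.66133506  0.28724523 -1.32653035] [ 0.14204565 -0.03432464  0.01637296]
```

View pics/w6.png

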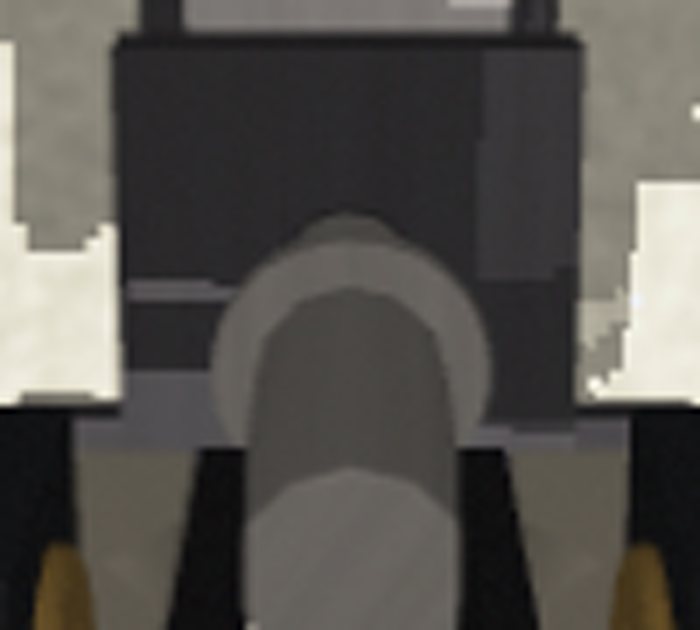

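The pin is 14 mm in with almost no force, and it has not slipped. I'll push on past the sprung ball.

Emit:
jog_arm --targets "0 0 0.004 0 0 0 -1; 0 0 0.008 0 0 0 -1; 0 0 0.012 0 0 0 -1; 0 0 0.016 0 0 0 -1; 0 0 0.020 0 0 0 -1; 0 0 0.024 0 0 0 -1; 0 0 0.027 0 0 0 -1; 0 0 0.029 0 0 0 -1"

```text
clock: 14.0
tool_pos: [0.5838, 0.1233, 0.0663]
orientation: [-180.0, -0.1, -88.3]
force: [1.0, 0.3, 5.6]
opening: 0.0159
```

```bash
python3 - <<'E'
from h import *
s=snap("wrist");crop(s,"w7.png",(281,225),100,90,7)
p,R,o=tool();print(p,o["orientation"],o["force"],o["moment"],o["opening"])
E
```

```text
[0.5838282  0.12330755 0.06626294] [-1.79986528e+02 -5.61023701e-02 -8.83356426e+01] [2.99703687 0.3478751  2.10421187] [ 0.18061223 -0.90524353 -0.01592814] 0.01571380397646362
```

View pics/w7.png

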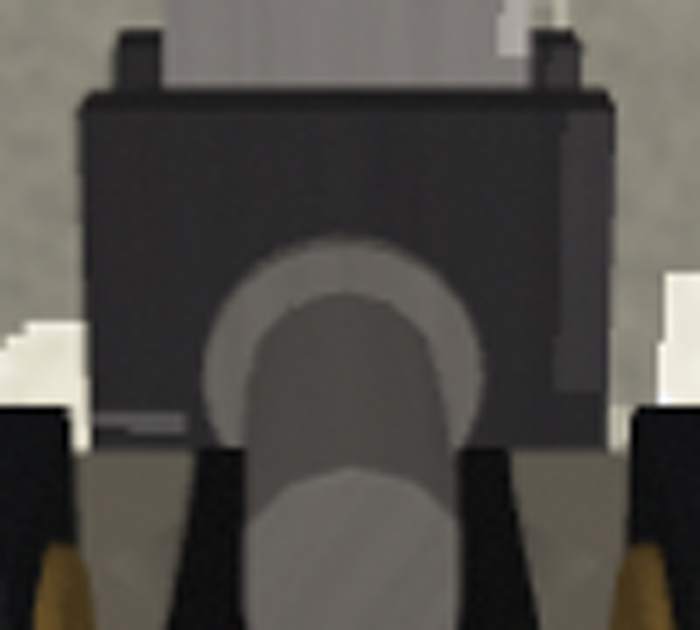

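Emit:
jog_arm --targets "0 0 0.001 0 0 0 -1; 0 0 0.002 0 0 0 -1; 0 0 0.003 0 0 0 -1; 0 0 0.004 0 0 0 -1; 0 0 0.004 0 0 0 -1; 0 0 0.004 0 0 0 -1; 0 0 0.004 0 0 0 -1; 0 0 0.004 0 0 0 -1"

```text
clock: 15.05
tool_pos: [0.5852, 0.1237, 0.0657]
orientation: [-179.8, -0.0, -88.3]
force: [-4.8, 0.6, 25.1]
opening: 0.0153
```

```bash
python3 - <<'E'
from h import *
s=snap("wrist");crop(s,"w8.png",(281,225),100,90,7)
a=snap("side");crop(a,"s8.png",(270,200),120,100,6)
p,R,o=tool();print(p,o["orientation"],o["force"],o["moment"],o["opening"])
E
```

```text
[0.58516046 0.12369962 0.06571083] [-1.79778077e+02 -2.10368084e-02 -8.82637765e+01] [-4.37054988e+00  1.96820401e-02  2.42475692e+01] [ 0.16847139  2.00382026 -0.00828054] 0.016074724588662877
```

View pics/w8.png

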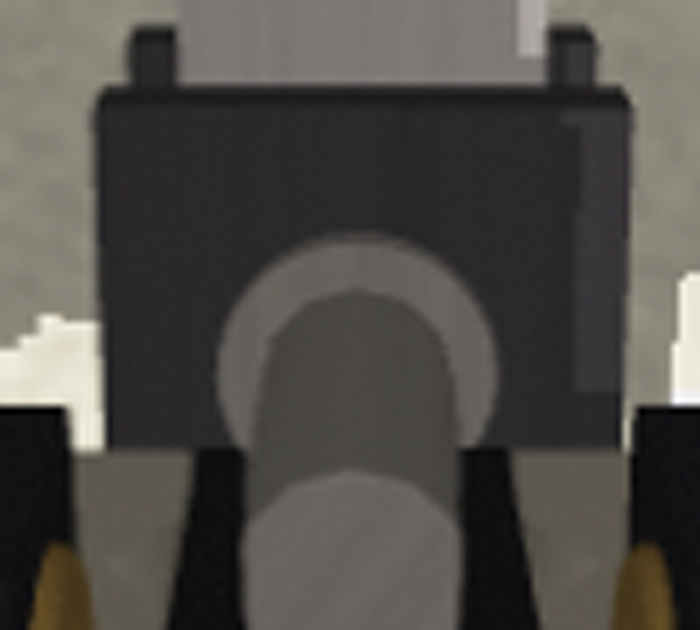

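View pics/s8.png

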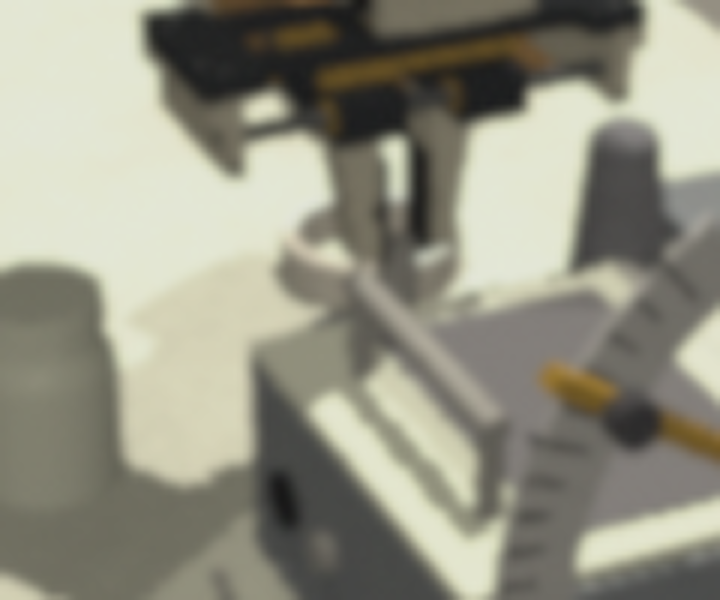

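The pin stopped at TCP z 0.0657 under about 24 N, so its shoulder is at about 0.052, level with the fork top. I'll ease off and release it.

Emit:
jog_arm --targets "0 0.0007 0 0 0 0 -1; 0 0.0014 -0.0 0 0 0 -1; 0 0.0014 0 0 0 0 -0.3; 0 0.0014 0 0 0 0 0; 0 0.0014 0 0 0 0 0; 0 0.0014 0 0 0 0 0; 0 0.0014 0 0 0 0 0; 0 0.0014 0 0 0 0 0"

```text
clock: 16.15
tool_pos: [0.5837, 0.1237, 0.0657]
orientation: [-179.8, -0.0, -88.3]
force: [0.7, -0.1, 0.1]
opening: 0.0441
```

```bash
python3 - <<'E'
from h import *
s=snap("wrist");crop(s,"w9.png",(281,225),100,90,7)
p,R,o=tool();print(p,o["orientation"],o["force"],o["moment"],o["opening"])
for z in(.079,.102): print(proj(s,(.5838,.1234,z)), proj(s,(.5838,.1234-.009,z)))
E
```

```text
[0.5837384  0.12365116 0.06568005] [-1.79779140e+02 -2.06018528e-02 -8.82649686e+01] [-0.95662509  0.33428     0.07160625] [ 0.08020168 -0.01396982 -0.00474673] 0.04385755020677643
[280.85832225 246.92125303] [281.32001615 232.3628989 ]
[280.67658104 263.17472225] [281.19585659 247.06046658]
```

View pics/w9.png

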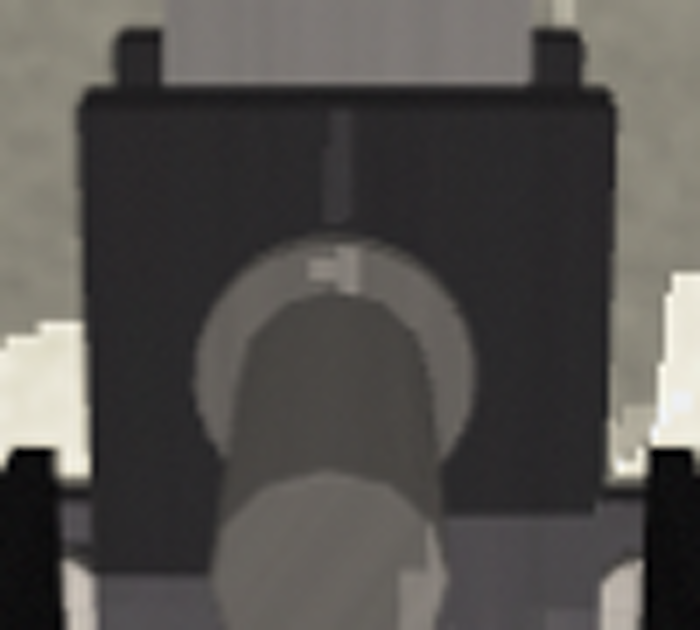

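Emit:
jog_arm --targets "0 0 -0.02 0 0 0 0; 0 0 -0.06 0 0 0 0; 0 0 -0.11 0 0 0 0; 0.01 0.012 -0.145 0 0 0 0; 0.030 0.032 -0.165 0 0 0 0; 0.047 0.049 -0.175 0 0 0 0; 0.047 0.049 -0.175 0 0 0 0; 0.047 0.049 -0.175 0 0 0 0"

```text
clock: 17.2
tool_pos: [0.5356, 0.0754, 0.2404]
orientation: [-179.8, -0.0, -88.3]
force: [-0.5, 0.0, 0.0]
opening: 0.0434
```

```bash
python3 - <<'E'
from h import *
import pickle
s=snap("wrist");cv2.imwrite("pics/w10.png",s["img"][:,:,::-1])
a=snap("side");t=snap("top")
crop(a,"s10.png",(290,215),150,110,5)
pickle.dump((s,a,t),open("p10.pkl","wb"))
p,R,o=tool();print(p,o["orientation"],o["force"],o["clock"])
def sp(n,c):
    q=models.spot_point(n,c); return [(np.round(x["uv"],1),round(x["conf"],2)) for x in q[:2]]
for n in("cover_bar","pointer_tip","lid_hinge","pin_grip","pin_shoulder"):
    print(n,"W",sp(n,s),"S",sp(n,a))
print(at_z(s,(280,210),.136))
E
```

```text
[0.53563659 0.07552075 0.23979234] [-1.79841805e+02 -4.88899068e-02 -8.82503395e+01] [-0.4624078   0.07178878  0.13924518] 17.35
cover_bar W [(array([287.5,  90.9]), 0.87)] S [(array([280.1, 207.3]), 0.69)]
pointer_tip W [(array([351.3, 241.5]), 0.73)] S [(array([305.8, 214. ]), 0.98)]
lid_hinge W [(array([163.2, 101. ]), 0.57)] S [(array([328.7, 216.1]), 0.92)]
pin_grip W [(array([235.8, 228.5]), 0.94)] S [(array([276.2, 195.2]), 0.48)]
pin_shoulder W [(array([239.7, 220.1]), 0.61)] S [(array([275.6, 209. ]), 0.65), (array([276.9, 197.4]), 0.31)]
[0.53671952 0.08450451 0.136     ]
```

View pics/w10.png

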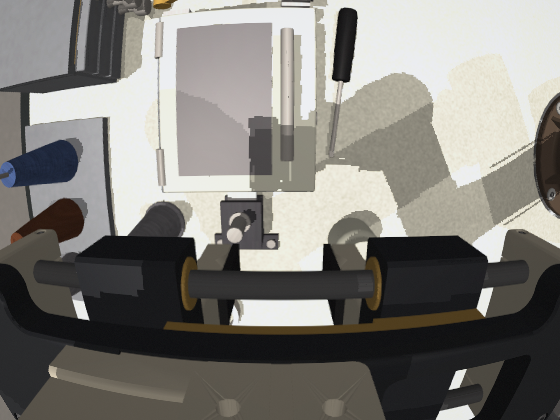

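View pics/s10.png

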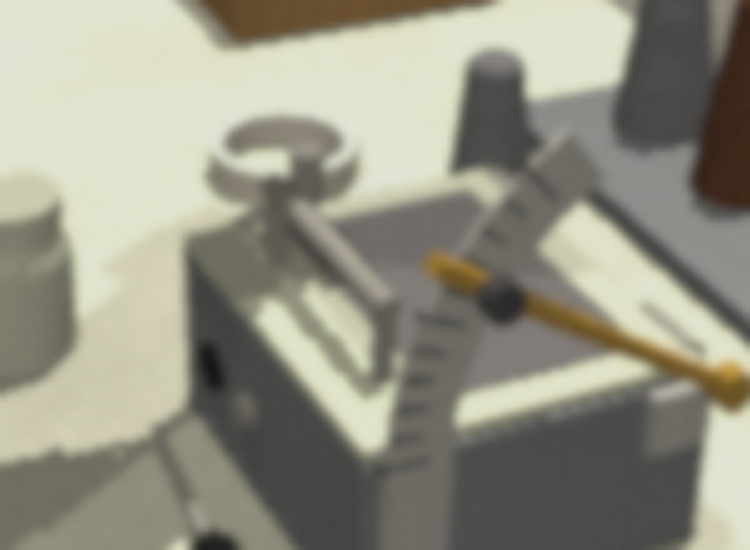

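The wrist view shows the bar running (288,30) to (287,160), and the pin standing in the fork at about (237,228). The side view shows the pointer tip near (301,213) and its pivot near (360,237).

```bash
python3 - <<'E'
from h import *
import pickle
s,a,t=pickle.load(open("p10.pkl","rb"))
crop(s,"w10a.png",(237,125),200,150,4)
crop(s,"w10b.png",(240,225),80,60,10)
crop(a,"s10p.png",(333,222),90,60,8)
for uv,z in(((288,29),.136),((287,160),.136),((287.5,90.9),.136),((163,12),.098),((158,190),.098),((315,190),.098),((316,10),.098)): print(uv,at_z(s,uv,z).round(4))
E
```

```text
(288, 29) [ 0.5344 -0.084   0.136 ]
(287, 160) [0.5317 0.0373 0.136 ]
(287.5, 90.9) [ 0.5332 -0.0255  0.136 ]
(163, 12) [ 0.6683 -0.121   0.098 ]
(158, 190) [0.6711 0.0761 0.098 ]
(315, 190) [0.5007 0.0719 0.098 ]
(316, 10) [ 0.506  -0.1188  0.098 ]
```

View pics/w10a.png

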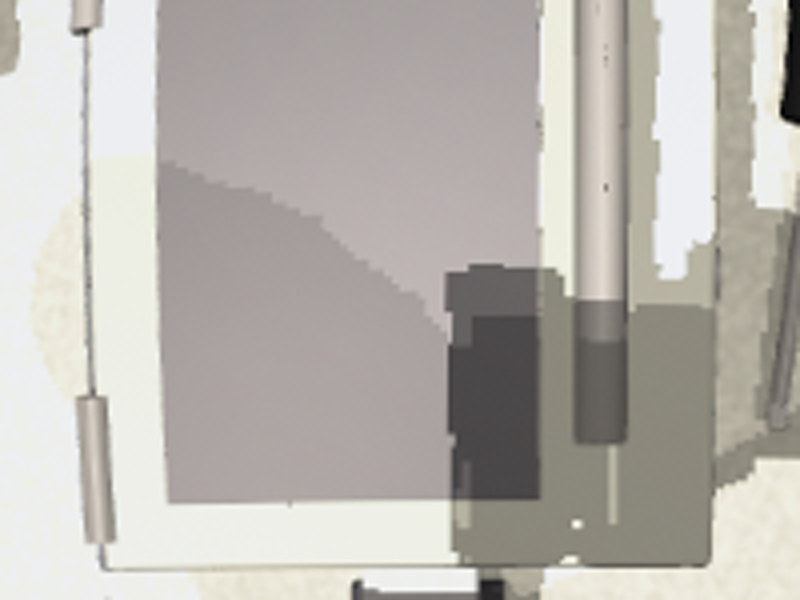

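View pics/w10b.png

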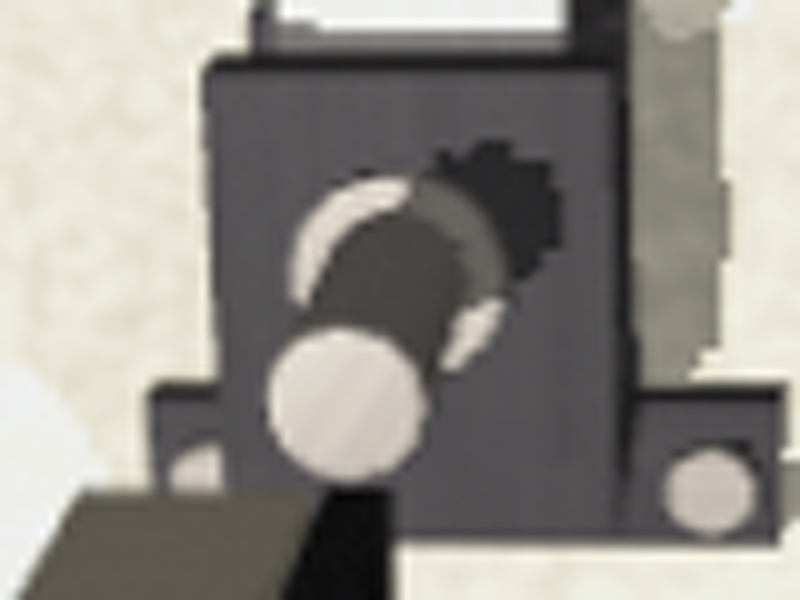

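View pics/s10p.png

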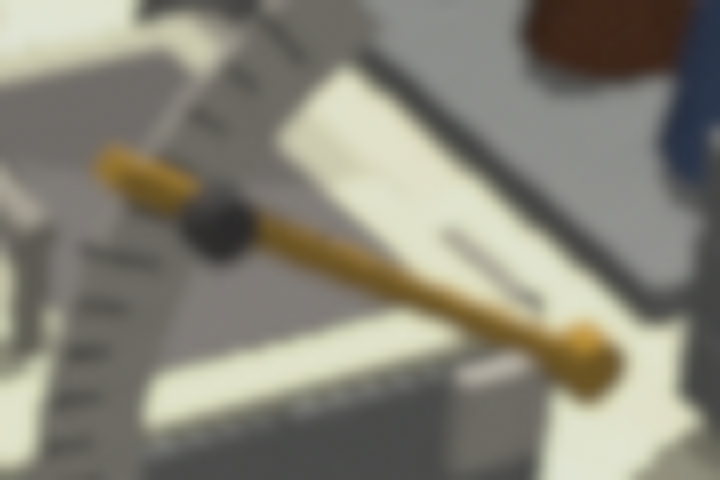

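```bash
cat > ang.py <<'E'
from h import *
yaw=np.radians(1.6);ex=np.array([np.cos(yaw),np.sin(yaw),0]);ey=np.array([-np.sin(yaw),np.cos(yaw),0]);ez=np.array([0,0,1.])
bar0=np.array([.5332,-.0235,.136]); hinge=bar0+.135*ex-.042*ez
def on_plane(s,uv,yw):
    o,d=ray(s,uv); P=hinge+yw*ey; X=o+d*((P-o)@ey)/(d@ey); r=X-hinge
    return -(r@ex), r@ez   # forward, up (winder frame about hinge)
def cp(th,f,u,yw): # cover-frame point: f forward, u normal up
    return hinge+yw*ey+(f*np.cos(th)-u*np.sin(th))*(-ex)+(f*np.sin(th)+u*np.cos(th))*ez
E
python3 - <<'E'
from ang import *
import pickle
s,a,t=pickle.load(open("p10.pkl","rb"))
for uv in((361.5,237.2),(301.4,212.6),(303,214),(345,227.5),(334,223)):
    f,u=on_plane(a,uv,-.117);print(uv,round(f,4),round(u,4),round(np.arctan2(u,f),3),round(np.hypot(f,u),4))
for th in(.5,.55,.6,.65,.7): print(th,proj(a,cp(th,.175,0,-.117)).round(1),proj(t,cp(th,.175,0,-.117)).round(1))
print(proj(a,hinge-.117*ey),proj(t,hinge-.117*ey))
crop(t,"t10.png",(325,200),60,80,8)
K=s["intrinsics"]
def rp(u,v):
    o,d=ray(s,(u,v)); d=d/ (s["R"][2]@d); return (o+d*s["range_z"][int(round(v)),int(round(u))]).round(4)
for uv in((234,235),(235,232),(231,219),(247,229),(226,230),(255,222),(258,235)): print(uv,rp(*uv))
E
```

```text
(361.5, 237.2) -0.0018 0.0013 2.526 0.0022
(301.4, 212.6) 0.146 0.0972 0.588 0.1754
(303, 214) 0.1424 0.0933 0.58 0.1703
(345, 227.5) 0.0433 0.0374 0.712 0.0573
(334, 223) 0.0711 0.0553 0.661 0.09
0.5 [297.6 219.5] [325.7 224. ]
0.55 [299.8 215.6] [325.9 222.2]
0.6 [302.2 211.7] [326.1 220.2]
0.65 [304.7 207.9] [326.3 218. ]
0.7 [307.4 204.1] [326.4 215.8]
[360.74716829 237.88179412] [318.83126036 172.16144905]
(234, 235) [0.5854 0.1228 0.1027]
(235, 232) [0.5844 0.1197 0.1017]
(231, 219) [0.5956 0.1189 0.0566]
(247, 229) [0.5761 0.1311 0.0563]
(226, 230) [0.603  0.1351 0.0511]
(255, 222) [0.5668 0.1234 0.0513]
(258, 235) [0.5628 0.1393 0.0536]
```

View pics/t10.png

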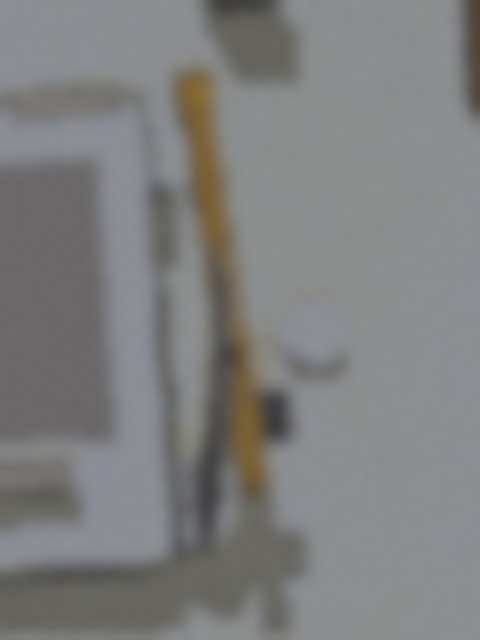

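The pin is home by range: flange top at z 0.0565 and head at 0.102. The pointer is at about 0.58 rad: side 0.588, pivot-corrected 0.576, top about 0.575, and the tip radius comes out at 0.175 as it must. Next is the bar.

```bash
python3 - <<'E'
from ang import *
for z in(.2,.117):
    print(delta((bar0[0],bar0[1],z),down(-88.4)))
E
```

```text
(array([0.09860517, 0.00547402, 0.04050974]), array([-0.21848542, -0.02095796,  0.13723965]))
(array([0.09857443, 0.00579049, 0.12350913]), array([-0.21848542, -0.02095796,  0.13723965]))
```

Emit:
jog_arm --targets "0.04 0.002 0.01 0 0 0 0; 0.08 0.0045 0.025 0 0 0 0; 0.0986 0.0055 0.042 -0.2 0 0.1 0; 0.0986 0.0057 0.07 -0.2 0 0.1 0; 0.0986 0.0058 0.10 -0.2 0 0.1 0; 0.0986 0.0058 0.1235 -0.2 0 0.1 0; 0.0986 0.0058 0.1235 -0.2 0 0.1 0; 0.0986 0.0058 0.1235 -0.2 0 0.1 0"

```text
clock: 18.85
tool_pos: [0.5339, -0.0233, 0.1178]
orientation: [-179.9, -0.0, -88.3]
force: [0.1, 1.2, 0.7]
opening: 0.044
```

```bash
python3 - <<'E'
from ang import *
a=snap("side"); crop(a,"s11.png",(300,205),150,110,5)
w=snap("wrist"); cv2.imwrite("pics/w11.png",w["img"][:,:,::-1])
p,R,o=tool();print(p,o["orientation"],o["force"],o["opening"])
E
```

```text
[ 0.53406909 -0.02322401  0.11816907] [-1.79872132e+02 -4.50166850e-03 -8.83426226e+01] [0.26418218 0.17072815 0.23198189] 0.04348250554483654
```

View pics/s11.png

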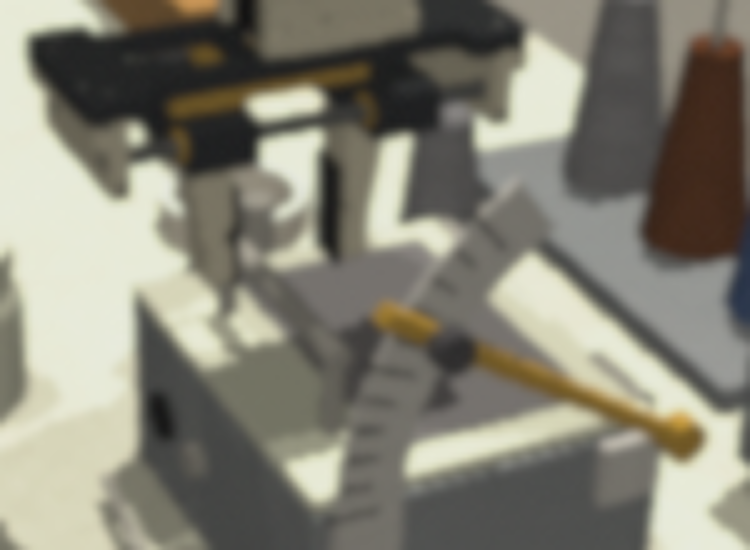

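View pics/w11.png

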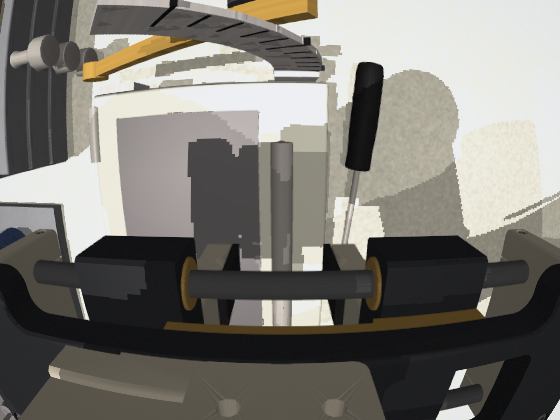

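The bar is centred between the fingers at wrist column 282, and the pointer shows at the top of the wrist view. Closing on the bar.

Emit:
jog_arm --targets "0 0 0 0 0 0 -1; 0 0 0 0 0 0 -1; 0 0 0 0 0 0 -1; 0 0 0 0 0 0 -1; 0 0 0 0 0 0 -1; 0 0 0 0 0 0 -1; 0 0 0 0 0 0 -1; 0 0 0 0 0 0 -1"

```text
clock: 19.95
tool_pos: [0.5341, -0.0232, 0.1182]
orientation: [-179.9, -0.0, -88.3]
force: [0.1, 0.1, -0.4]
opening: 0.0001
```

```bash
cat > lift.py <<'E'
from ang import *
def rows(th0,ths):
    p,R,o=tool();print(p.round(4),o["orientation"].round(2),o["force"].round(1),o["opening"],o["clock"])
    for th in ths:
        Q=Ro.from_rotvec(ey*(th-th0)); q=hinge+Q.apply(p-hinge); d,r=delta(q,Q*R); print(round(th,3),d.round(4),r.round(1))
E
python3 - <<'E'
from lift import *
rows(0,np.arange(.05,.65,.05))
E
```

```text
[ 0.5341 -0.0232  0.1182] [-179.87   -0.    -88.35] [ 0.1  0.1 -0.4] 0.00011348784945119098 19.95
0.05 [ 0.     -0.0014 -0.0067] [-2.9 -0.  -0. ]
0.1 [ 0.     -0.0031 -0.0133] [-5.7 -0.  -0. ]
0.15 [ 0.     -0.0052 -0.0198] [-8.6 -0.  -0. ]
0.2 [ 0.     -0.0075 -0.0261] [-11.5  -0.   -0. ]
0.25 [ 0.     -0.0102 -0.0324] [-14.3  -0.   -0. ]
0.3 [ 0.     -0.0132 -0.0385] [-17.2  -0.   -0. ]
0.35 [ 0.     -0.0165 -0.0445] [-20.1  -0.   -0. ]
0.4 [ 0.     -0.0201 -0.0503] [-22.9  -0.   -0. ]
0.45 [ 0.     -0.024  -0.0559] [-25.8  -0.   -0. ]
0.5 [ 0.     -0.0281 -0.0613] [-28.6  -0.   -0. ]
0.55 [ 0.     -0.0326 -0.0664] [-31.5  -0.   -0. ]
0.6 [ 0.     -0.0372 -0.0714] [-34.4  -0.   -0. ]
```

The opening reads 0, so the fingers missed the bar. Looking again.

```bash
python3 - <<'E'
from ang import *
a=snap("side"); crop(a,"s12.png",(290,205),120,90,6)
w=snap("wrist"); cv2.imwrite("pics/w12.png",w["img"][:,:,::-1])
p,R,o=tool();print(p,o["orientation"],o["force"],o["opening"])
def rp(s,u,v):
    o,d=ray(s,(u,v)); d=d/ (s["R"][2]@d); return (o+d*s["range_z"][v,u]).round(4)
for v in(150,170,200,225): print([rp(w,u,v).tolist() for u in(277,282,287)])
print(proj(w,bar0),proj(w,bar0-.04*ey),proj(a,bar0),proj(a,p+R.apply((0,0,-.019))))
E
```

```text
[ 0.53405653 -0.02322634  0.11813707] [-1.79875592e+02 -2.74665342e-03 -8.83469897e+01] [-0.12127377 -0.53851538  0.3400416 ] 0.0005936799390544697
[[0.5377, -0.0801, 0.1405], [0.5351, -0.0802, 0.1413], [0.5326, -0.0803, 0.1414]]
[[0.5374, -0.0698, 0.1416], [0.5349, -0.07, 0.1421], [0.5322, -0.0698, 0.14]]
[[0.537, -0.0537, 0.1406], [0.5344, -0.0539, 0.1412], [0.5317, -0.0538, 0.1407]]
[[0.5357, -0.0933, 0.3083], [0.534, -0.0404, 0.1422], [0.5313, -0.0399, 0.1405]]
[282.53074666 249.84816947] [282.64119775 180.38396486] [280.23769474 208.88450307] [280.53563989 208.30064967]
```

View pics/s12.png

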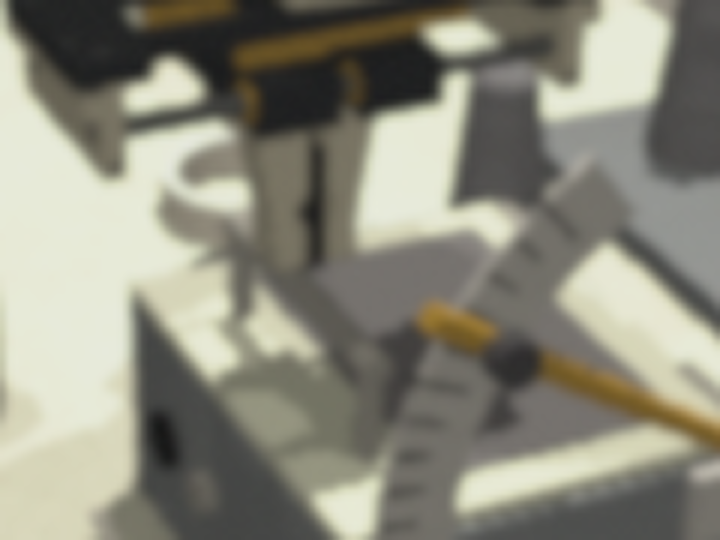

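View pics/w12.png

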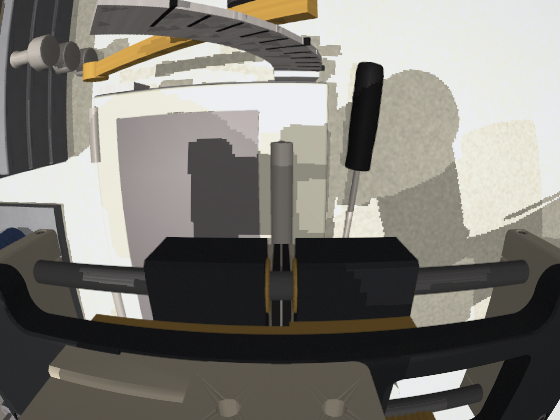

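```bash
python3 - <<'E'
from ang import *
a=snap("side"); p,R,o=tool()
k=10;x0,y0=250,175
im=cv2.resize(a["img"][y0:y0+55,x0:x0+75,::-1],None,fx=k,fy=k,interpolation=cv2.INTER_CUBIC)
def dot(X,c):
    u=proj(a,X); cv2.circle(im,(int((u[0]-x0+.5)*k),int((u[1]-y0+.5)*k)),4,c,-1)
dot(p,(0,0,255));dot(p+R.apply((0,0,-.019)),(0,255,0))
for y in(-.049,0,.049): dot(bar0+y*ey,(255,0,0))
for q in((.0095,.0,0),(-.0095,0,0),(.0095,.021,0),(.0095,-.021,0)): dot(p+R.apply(q),(0,255,255))
cv2.imwrite("pics/s13.png",im)
def rp(s,u,v):
    o,d=ray(s,(u,v)); d=d/ (s["R"][2]@d); return (o+d*s["range_z"][v,u]).round(3)
for v in range(198,216,2): print(v,[rp(a,u,v).tolist() for u in(275,279,283,286)])
E
```

```text
198 [[0.517, -0.034, 0.171], [0.527, -0.03, 0.167], [0.536, -0.032, 0.167], [0.543, -0.031, 0.165]]
200 [[0.518, -0.032, 0.165], [0.526, -0.032, 0.164], [0.537, -0.03, 0.16], [0.543, -0.032, 0.16]]
202 [[0.517, -0.033, 0.161], [0.527, -0.032, 0.159], [0.537, -0.029, 0.155], [0.542, -0.034, 0.157]]
204 [[0.517, -0.032, 0.156], [0.526, -0.034, 0.155], [0.573, 0.051, 0.101], [0.581, 0.053, 0.099]]
206 [[0.525, -0.013, 0.139], [0.53, -0.023, 0.144], [0.57, 0.044, 0.101], [0.575, 0.039, 0.102]]
208 [[0.548, 0.042, 0.101], [0.529, -0.026, 0.141], [0.536, -0.033, 0.143], [0.572, 0.032, 0.101]]
210 [[0.546, 0.037, 0.099], [0.527, -0.032, 0.139], [0.532, -0.041, 0.143], [0.569, 0.025, 0.1]]
212 [[0.542, 0.026, 0.1], [0.549, 0.021, 0.101], [0.528, -0.051, 0.144], [0.533, -0.055, 0.145]]
214 [[0.539, 0.019, 0.099], [0.547, 0.014, 0.1], [0.529, -0.049, 0.138], [0.531, -0.059, 0.143]]
```

View pics/s13.png

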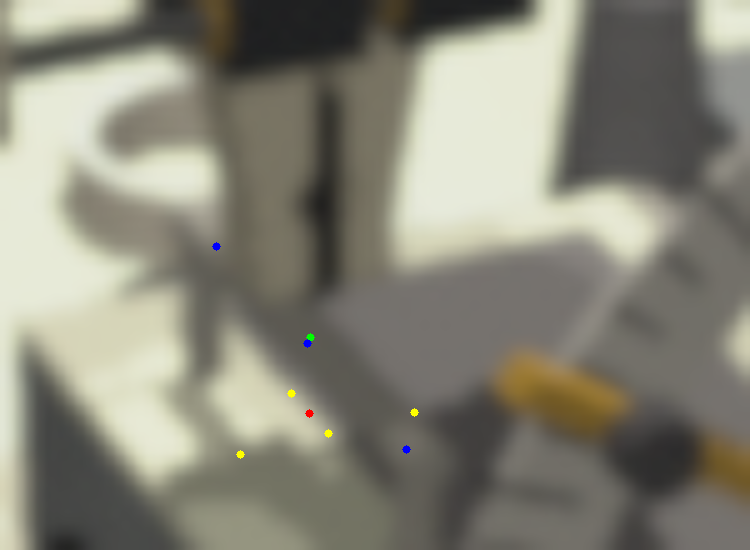

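The side range shows the closed fingers ending near z 0.152, above the bar, while the TCP reads 0.118. So the fingertips sit higher than the nominal TCP. I'll reopen and measure where the tips really are.

Emit:
jog_arm --targets "0 0 0 0 0 0 -0.2; 0 0 0 0 0 0 -0.2; 0 0 0 0 0 0 -0.2; 0 0 0 0 0 0 -0.2; 0 0 0 0 0 0 -0.2; 0 0 0 0 0 0 -0.2; 0 0 0 0 0 0 -0.2; 0 0 0 0 0 0 -0.2"

```text
clock: 21.1
tool_pos: [0.5341, -0.0232, 0.1182]
orientation: [-179.9, -0.0, -88.3]
force: [0.6, 0.5, 0.5]
opening: 0.035
```

```bash
python3 - <<'E'
from ang import *
import pickle
a=snap("side"); w=snap("wrist"); p,R,o=tool(); print(p,o["opening"],o["force"],o["clock"])
pickle.dump((a,w,p,R),open("p14.pkl","wb"))
k=10;x0,y0=250,170
im=cv2.resize(a["img"][y0:y0+55,x0:x0+75,::-1],None,fx=k,fy=k,interpolation=cv2.INTER_CUBIC)
cv2.imwrite("pics/s14.png",im)
# all range points within finger volume: in tool frame
H,W=a["range_z"].shape;vs,us=np.mgrid[0:H,0:W];z=a["range_z"];K=a["intrinsics"]
c=np.stack([(us-K[0,2])/K[0,0]*z,(vs-K[1,2])/K[1,1]*z,z],-1)[z>0]
X=(c-a["t"])@a["R"]; T=R.inv().apply(X-p)
m=(abs(T[:,0])<.03)&(abs(T[:,1])<.05)&(T[:,2]<.01)&(T[:,2]>-.08)
for lo in np.arange(-.05,.05,.01):
    q=T[m&(T[:,1]>lo)&(T[:,1]<lo+.01)&(abs(T[:,0]-.0)<.016)]
    print(round(lo,2),len(q),np.sort(q[:,2])[-6:].round(3) if len(q) else "", q[:,0].mean().round(3) if len(q) else "")
E
```

```text
[ 0.53407192 -0.02322704  0.11815392] 0.03502690332035892 [ 0.25148496 -0.48358615  0.0016358 ] 21.2
-0.05 0  
-0.04 29 [-0.051 -0.047 -0.044 -0.043 -0.042 -0.041] 0.009
-0.03 86 [-0.04  -0.039 -0.039 -0.038 -0.037 -0.036] 0.009
-0.02 98 [-0.036 -0.035 -0.034 -0.034 -0.034 -0.033] 0.001
-0.01 4 [-0.026 -0.025 -0.024 -0.024] 0.003
0.0 45 [-0.019 -0.018 -0.017 -0.017 -0.016 -0.015] -0.001
0.01 19 [-0.048 -0.046 -0.043 -0.041 -0.038 -0.036] 0.009
0.02 77 [-0.039 -0.039 -0.037 -0.036 -0.036 -0.034] 0.009
0.03 110 [-0.04  -0.039 -0.038 -0.038 -0.037 -0.037] 0.004
0.04 0
```

View pics/s14.png

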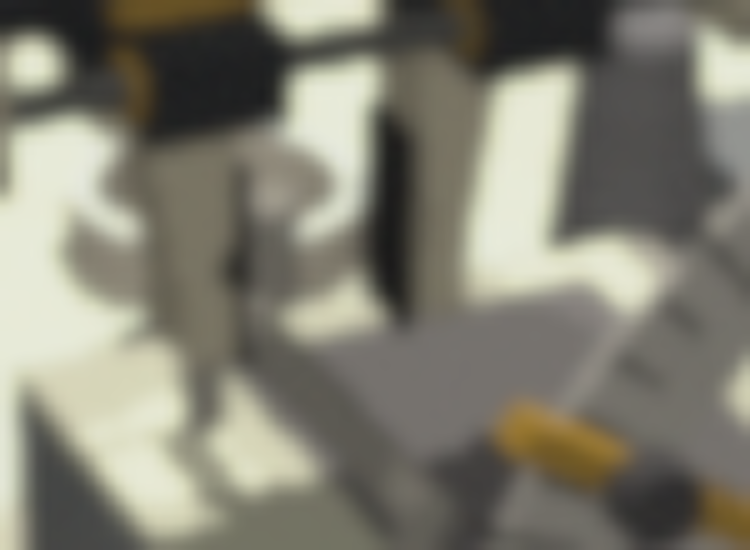

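The fingers really end about 35 mm behind the nominal TCP, at z ≈ 0.153 and above the bar. The bar still lies between them, so I go 34 mm lower and close again.

Emit:
jog_arm --targets "0 0 0.008 0 0 0 -0.2; 0 0 0.018 0 0 0 -0.2; 0 0 0.028 0 0 0 -0.2; 0 0 0.034 0 0 0 -0.2; 0 0 0.034 0 0 0 -0.2; 0 0 0.034 0 0 0 -1; 0 0 0.034 0 0 0 -1; 0 0 0.034 0 0 0 -1"

```text
clock: 22.2
tool_pos: [0.5338, -0.0233, 0.0843]
orientation: [-179.9, 0.0, -88.4]
force: [-0.6, 1.7, 0.0]
opening: 0.0108
```

Emit:
jog_arm --targets "0 0 0 0 0 0 -1; 0 0 0 0 0 0 -1; 0 0 0 0 0 0 -1; 0 0 0 0 0 0 -1; 0 0 0 0 0 0 -1; 0 0 0 0 0 0 -1; 0 0 0 0 0 0 -1; 0 0 0 0 0 0 -1"

```text
clock: 23.2
tool_pos: [0.5339, -0.0232, 0.0844]
orientation: [-179.9, 0.0, -88.4]
force: [-0.9, 0.8, 0.9]
opening: 0.0109
```

```bash
python3 - <<'E'
from lift import *
rows(0,np.arange(.05,.65,.05))
a=snap("side");w=snap("wrist")
cv2.imwrite("pics/s15.png",cv2.resize(a["img"][160:230,245:335,::-1],None,fx=8,fy=8,interpolation=cv2.INTER_CUBIC))
E
```

```text
[ 0.5339 -0.0232  0.0844] [-179.89    0.    -88.35] [-0.9  0.8  0.9] 0.010858720003313328 23.2
0.05 [-0.      0.0003 -0.0067] [-2.9 -0.   0. ]
0.1 [-0.      0.0003 -0.0135] [-5.7 -0.   0. ]
0.15 [-0.     -0.0001 -0.0202] [-8.6 -0.   0. ]
0.2 [-0.     -0.0008 -0.0269] [-11.5  -0.    0. ]
0.25 [-0.     -0.0019 -0.0335] [-14.3  -0.    0. ]
0.3 [ 0.     -0.0032 -0.0401] [-17.2  -0.    0. ]
0.35 [ 0.     -0.0049 -0.0466] [-20.1  -0.    0. ]
0.4 [ 0.     -0.007  -0.0531] [-22.9  -0.    0. ]
0.45 [ 0.     -0.0093 -0.0594] [-25.8  -0.    0. ]
0.5 [ 0.     -0.012  -0.0656] [-28.6  -0.    0. ]
0.55 [ 0.     -0.0149 -0.0716] [-31.5  -0.    0. ]
0.6 [ 0.     -0.0182 -0.0775] [-34.4  -0.    0. ]
```

View pics/s15.png

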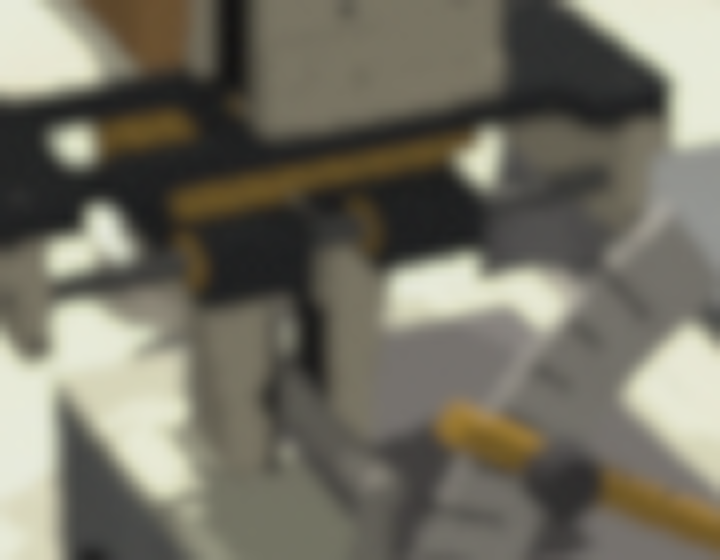

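The bar is gripped: opening 10.9 mm, with the bar between the fingers. I'll lift along the hinge arc to about 0.45 rad.

Emit:
jog_arm --targets "0 0.0003 -0.0067 -2.9 0 0 -1; 0 0.0003 -0.0135 -5.7 0 0 -1; 0 -0.0001 -0.0202 -8.6 0 0 -1; 0 -0.0008 -0.0269 -11.5 0 0 -1; 0 -0.0019 -0.0335 -14.3 0 0 -1; 0 -0.0032 -0.0401 -17.2 0 0 -1; 0 -0.0049 -0.0466 -20.1 0 0 -1; 0 -0.007 -0.0531 -22.9 0 0 -1"

```text
clock: 24.3
tool_pos: [0.5386, -0.023, 0.1357]
orientation: [156.8, 0.0, -88.4]
force: [-5.1, -0.7, -8.6]
opening: 0.0109
```

```bash
python3 - <<'E'
from lift import *
p,R,o=tool();d=-ey
print(p,o["orientation"],o["force"],o["opening"], "tilt",np.degrees(np.arccos(-R.as_matrix()[2,2])))
a=snap("side");w=snap("wrist")
cv2.imwrite("pics/s16.png",cv2.resize(a["img"][150:250,255:385,::-1],None,fx=6,fy=6,interpolation=cv2.INTER_CUBIC))
cv2.imwrite("pics/w16.png",w["img"][:,:,::-1])
E
```

```text
[ 0.53857724 -0.02298122  0.13569431] [ 1.56815669e+02  2.78234371e-02 -8.84111096e+01] [-5.13486374 -0.65132311 -8.6111172 ] 0.010894113041413354 tilt 23.18434689423328
```

View pics/s16.png

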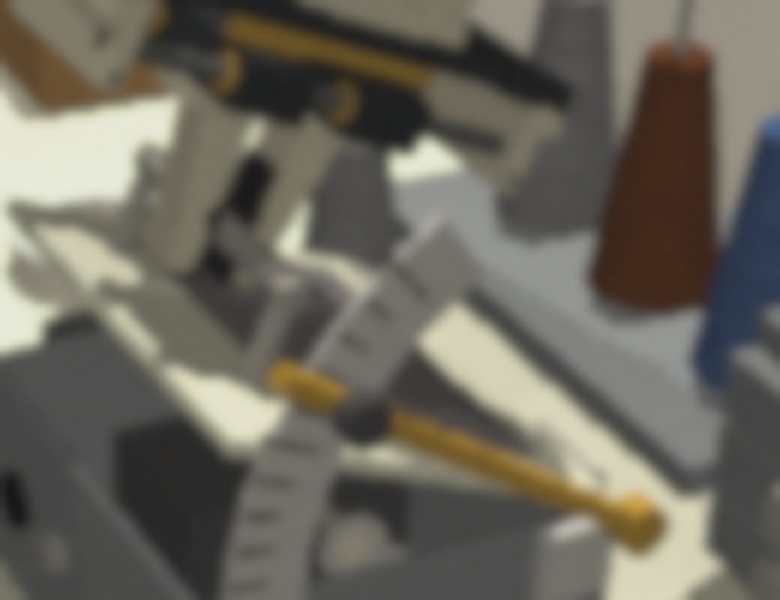

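View pics/w16.png

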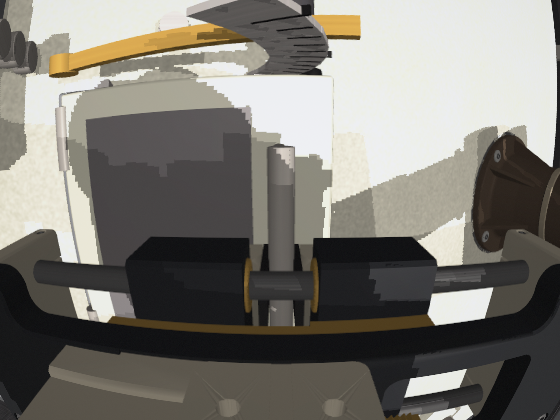

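The cover follows and reads about 0.40 rad, with the pointer still ahead of it. I'll continue to about 0.55.

```bash
python3 - <<'E'
from lift import *
rows(.403,np.arange(.42,.6,.02))
E
```

```text
[ 0.5382 -0.023   0.1354] [156.7    0.   -88.41] [-7.1  0.3 -5.9] 0.010465321056305427 24.4
0.42 [-0.      0.0002 -0.0023] [-1.  0.  0.]
0.44 [-0.      0.0004 -0.005 ] [-2.1  0.   0. ]
0.46 [-0.      0.0005 -0.0078] [-3.3  0.   0. ]
0.48 [-0.      0.0006 -0.0105] [-4.4  0.   0. ]
0.5 [-0.      0.0007 -0.0132] [-5.6  0.   0. ]
0.52 [-0.      0.0006 -0.0159] [-6.7  0.   0. ]
0.54 [-0.      0.0006 -0.0187] [-7.8  0.   0. ]
0.56 [-0.      0.0004 -0.0214] [-9.  0.  0.]
0.58 [-0.      0.0002 -0.0241] [-10.1   0.    0. ]
```

Emit:
jog_arm --targets "0 0.0003 -0.004 -1.7 0 0 -1; 0 0.0005 -0.0078 -3.3 0 0 -1; 0 0.0006 -0.0115 -4.8 0 0 -1; 0 0.0007 -0.0145 -6.1 0 0 -1; 0 0.0006 -0.0173 -7.3 0 0 -1; 0 0.0005 -0.0200 -8.4 0 0 -1; 0 0.0005 -0.0200 -8.4 0 0 -1; 0 0.0005 -0.0200 -8.4 0 0 -1"

```text
clock: 25.4
tool_pos: [0.5434, -0.0228, 0.1523]
orientation: [148.0, 0.0, -88.5]
force: [-7.0, -0.1, -6.8]
opening: 0.011
```

```bash
python3 - <<'E'
from lift import *
import pickle
p,R,o=tool()
print(p,o["orientation"],o["force"],o["opening"])
a=snap("side");w=snap("wrist");t=snap("top");pickle.dump((a,w,t,p,R),open("p17.pkl","wb"))
cv2.imwrite("pics/s17.png",cv2.resize(a["img"][150:250,265:385,::-1],None,fx=6.5,fy=6,interpolation=cv2.INTER_CUBIC))
cv2.imwrite("pics/w17.png",cv2.resize(w["img"][0:130,40:370,::-1],None,fx=2.4,fy=2.4,interpolation=cv2.INTER_CUBIC))
# bar angle from TCP kinematics: actual grasp point ~ 0.05-0.053 behind TCP
g=p+R.apply((0,0,-.052)); r=g-hinge; print("bar angle kin",np.arctan2(r@ez,-(r@ex))-np.arctan2(.042,.135),np.hypot(r@ez,r@ex))
# cover plane via range of top camera & side
def pts(s,reg):
    z=s["range_z"];K=s["intrinsics"];vs,us=np.where((z>0)&reg);zz=z[vs,us]
    c=np.stack([(us-K[0,2])/K[0,0]*zz,(vs-K[1,2])/K[1,1]*zz,zz],-1); return (c-s["t"])@s["R"]
for s in(a,t):
    X=pts(s,np.ones(s["range_z"].shape,bool));r=X-hinge; f=-(r@ex);u=r@ez;y=r@ey
    m=(abs(y)<.09)&(f>.02)&(f<.15)&(abs(np.arctan2(u-.0,f)-.55)<.12)
    ok=m
    for _ in range(6):
        A=np.polyfit(f[ok],u[ok],1);res=u-np.polyval(A,f);ok=m&(abs(res)<.004)
    print("plane",m.sum(),ok.sum(),np.arctan(A[0]),A[1], res[ok].std())
E
```

```text
[ 0.54339987 -0.02278015  0.15231756] [ 1.48004683e+02  2.62591640e-02 -8.84607416e+01] [-7.01267226 -0.10313224 -6.76496121] 0.010966433347834146
bar angle kin 0.5097510170659825 0.14122160292121036
plane 953 814 0.48801711136120923 0.008055474762236297 0.0009220588327315698
plane 1410 1255 0.4947054497256981 0.005069916321072528 0.0019205830610098972
```

View pics/s17.png

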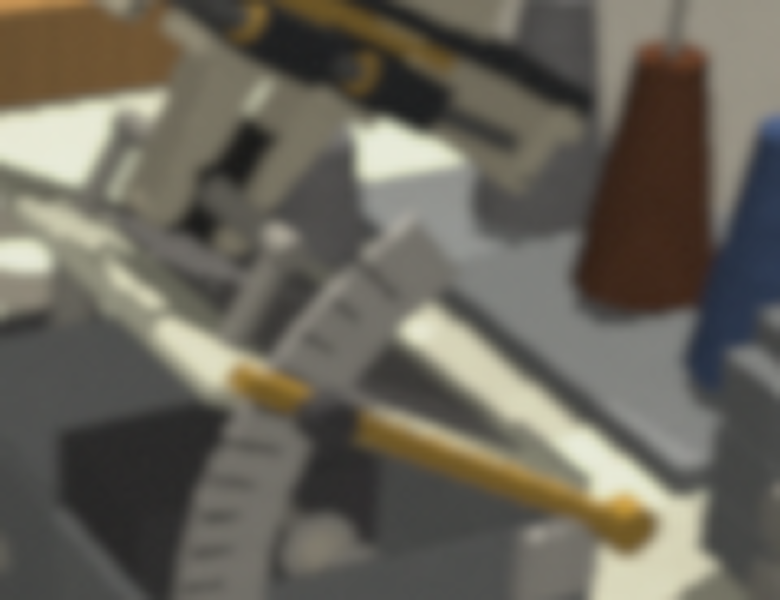

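View pics/w17.png

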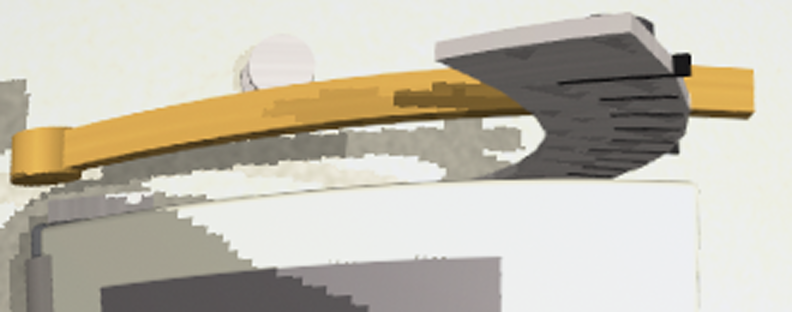

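```bash
cat > ov.py <<'E'
from ang import *
def overlay(a,thc,thp,fn,x0=285,y0=190,w=90,h=60,k=9):
    im=cv2.resize(a["img"][y0:y0+h,x0:x0+w,::-1],None,fx=k,fy=k,interpolation=cv2.INTER_CUBIC)
    q=lambda X:tuple(int(v) for v in ((proj(a,X)-(x0,y0)+.5)*k).round())
    for u,c in((.004,(255,0,0)),(-.004,(255,0,255))):
        cv2.line(im,q(cp(thc,0,u,-.098)),q(cp(thc,.165,u,-.098)),c,1);cv2.line(im,q(cp(thc,.165,u,-.098)),q(cp(thc,.165,u,.098)),c,1)
    for b in(-.005,.005): cv2.line(im,q(cp(thp,0,b,-.117)),q(cp(thp,.175,b,-.117)),(0,255,0),1)
    cv2.line(im,q(cp(thp,.175,-.005,-.117)),q(cp(thp,.175,.005,-.117)),(0,255,0),1)
    cv2.imwrite("pics/"+fn,im)
def covangle(s):
    z=s["range_z"];K=s["intrinsics"];vs,us=np.where(z>0);zz=z[vs,us]
    c=np.stack([(us-K[0,2])/K[0,0]*zz,(vs-K[1,2])/K[1,1]*zz,zz],-1);X=(c-s["t"])@s["R"];r=X-hinge
    f=-(r@ex);u=r@ez;y=r@ey;rr=np.hypot(f,u)
    th=np.arctan2(u,f)-np.arcsin(np.clip(.004/np.maximum(rr,.01),-1,1))
    m=(abs(y)<.092)&(rr>.07)&(rr<.16)&(th>.3)&(th<.8)
    h,e=np.histogram(th[m],np.arange(.3,.8,.01)); c0=e[h.argmax()]+.005
    ok=m&(abs(th-c0)<.03); return np.median(th[ok]),ok.sum(),th[ok].std()
def ptrangle(s):
    im=cv2.cvtColor(s["img"],cv2.COLOR_RGB2HSV);z=s["range_z"]
    m=(im[...,0]>12)&(im[...,0]<28)&(im[...,1]>130)&(z>0)
    K=s["intrinsics"];vs,us=np.where(m);zz=z[vs,us]
    c=np.stack([(us-K[0,2])/K[0,0]*zz,(vs-K[1,2])/K[1,1]*zz,zz],-1);r=(c-s["t"])@s["R"]-hinge
    f=-(r@ex);u=r@ez;y=r@ey;rr=np.hypot(f,u);ok=(abs(y+.117)<.02)&(rr>.07)&(rr<.18)
    return np.median(np.arctan2(u,f)[ok]),np.polyfit(f[ok],u[ok],1),ok.sum(),np.median(y[ok])
E
python3 - <<'E'
from ov import *
import pickle
a,w,t,p,R=pickle.load(open("p17.pkl","rb"))
for s in(a,t): print("cover",covangle(s),"ptr",ptrangle(s))
overlay(a,.50,.58,"o17.png")
E
```

```text
cover (np.float64(0.5149176461938751), np.int64(521), np.float64(0.007769968772562631)) ptr (np.float64(0.5940343908751955), array([0.66727532, 0.00086069]), np.int64(110), np.float64(-0.12020926071403851))
cover (np.float64(0.49835999069540204), np.int64(743), np.float64(0.013912782897011814)) ptr (np.float64(0.6041965887406372), array([ 0.71563455, -0.0033021 ]), np.int64(17), np.float64(-0.11800538460702509))
```

View pics/o17.png

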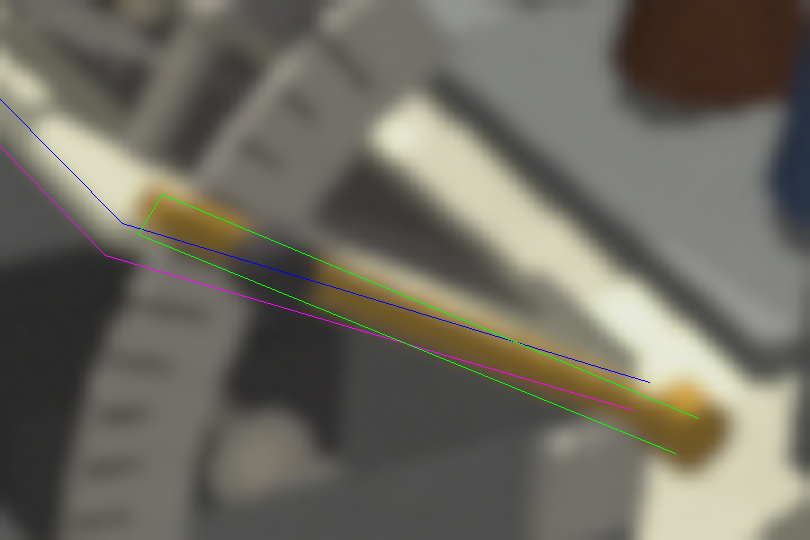

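The overlay fits the pointer at 0.58–0.59. The cover is now at about 0.50–0.515, so roughly 0.073 rad remains by both cameras. The arm sags about 2 mm under the spring load, so I add that.

```bash
python3 - <<'E'
from lift import *
rows(.51,.51+np.array([.02,.04,.06,.073,.089]))
E
```

```text
[ 0.5434 -0.0228  0.1523] [ 1.4802e+02  3.0000e-02 -8.8460e+01] [-7.3 -0.8 -7.1] 0.011209334232662852 25.55
0.53 [-0.      0.0003 -0.0027] [-1.1  0.   0. ]
0.55 [-0.      0.0006 -0.0055] [-2.3  0.   0. ]
0.57 [-0.      0.0007 -0.0082] [-3.4  0.   0. ]
0.583 [-0.      0.0008 -0.01  ] [-4.2  0.   0. ]
0.599 [-0.      0.0009 -0.0122] [-5.1  0.   0. ]
```

Emit:
jog_arm --targets "0 0.0003 -0.004 -1.1 0 0 -1; 0 0.0006 -0.007 -2.3 0 0 -1; 0 0.0007 -0.010 -3.4 0 0 -1; 0 0.0009 -0.0122 -4.2 0 0 -1; 0 0.0009 -0.0122 -4.2 0 0 -1; 0 0.0009 -0.0122 -4.2 0 0 -1; 0 0.0009 -0.0122 -4.2 0 0 -1; 0 0.0009 -0.0122 -4.2 0 0 -1"

```text
clock: 26.55
tool_pos: [0.5477, -0.0226, 0.1614]
orientation: [143.6, 0.0, -88.5]
force: [-7.2, -1.6, -8.4]
opening: 0.0107
```

```bash
python3 - <<'E'
from ov import *
import pickle
p,R,o=tool()
print(p,o["orientation"],o["force"],o["opening"])
a=snap("side");w=snap("wrist");t=snap("top");pickle.dump((a,w,t,p,R),open("p18.pkl","wb"))
g=p+R.apply((0,0,-.052)); r=g-hinge; print("bar angle kin",np.arctan2(r@ez,-(r@ex))-np.arctan2(.042,.135),np.hypot(r@ez,r@ex))
for s in(a,t): print("cover",covangle(s),"ptr",ptrangle(s))
overlay(a,.58,.58,"o18.png")
cv2.imwrite("pics/w18.png",cv2.resize(w["img"][0:130,40:370,::-1],None,fx=2.4,fy=2.4,interpolation=cv2.INTER_CUBIC))
E
```

```text
[ 0.54773332 -0.02255194  0.16141891] [ 1.43605475e+02  4.55186091e-02 -8.85101178e+01] [-7.22757991 -1.61389357 -8.36625937] 0.0107297931431798
bar angle kin 0.5824382410386626 0.14130845681379886
cover (np.float64(0.5862818818408652), np.int64(455), np.float64(0.007239804246852275)) ptr (np.float64(0.5957457360411529), array([0.65098428, 0.00270521]), np.int64(124), np.float64(-0.12004992706859383))
cover (np.float64(0.5690285154160308), np.int64(769), np.float64(0.012956680670937932)) ptr (np.float64(0.5986589748128501), array([0.67662208, 0.00112975]), np.int64(15), np.float64(-0.1178828314582793))
```

View pics/o18.png

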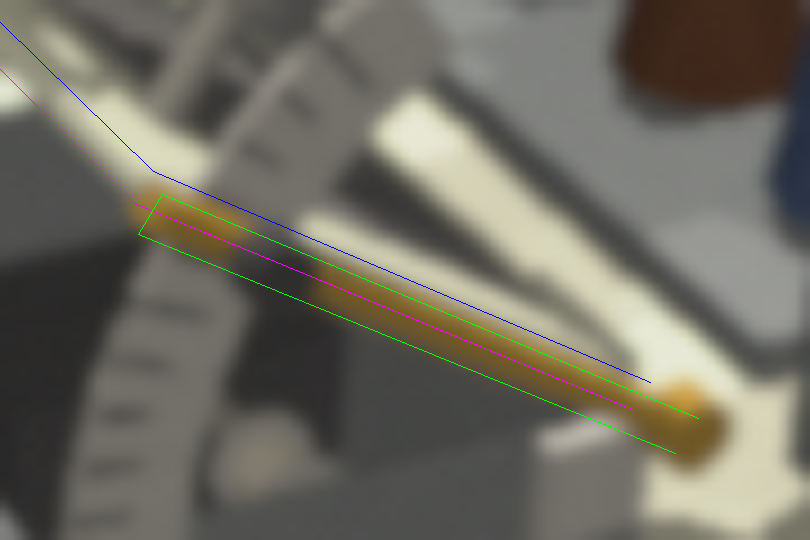

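View pics/w18.png

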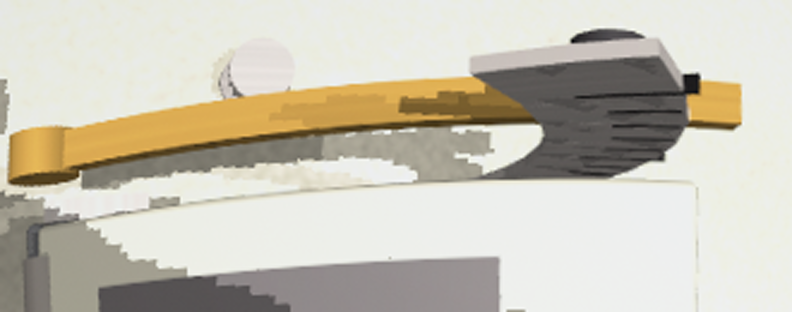

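```bash
python3 - <<'E'
from ov import *
import pickle
a,w,t,p,R=pickle.load(open("p18.pkl","rb"))
x0,y0,ww,h,k=300,20,70,70,10
im=cv2.resize(w["img"][y0:y0+h,x0:x0+ww,::-1],None,fx=k,fy=k,interpolation=cv2.INTER_CUBIC)
q=lambda X:tuple(int(v) for v in ((proj(w,X)-(x0,y0)+.5)*k).round())
for th,c in((.56,(255,0,0)),(.58,(0,255,0)),(.60,(0,0,255))):
    cv2.circle(im,q(cp(th,.165,.004,-.098)),4,c,-1)
    for b,y in((.005,-.113),(.005,-.121),(-.005,-.113)): cv2.circle(im,q(cp(th,.175,b,y)),4,c,-1)
cv2.imwrite("pics/w18z.png",im)
# pre-lift wrist pic w10 not containing pointer; side tip/base lines by colour mask
for s,n in((a,"side"),):
    hsv=cv2.cvtColor(s["img"],cv2.COLOR_RGB2HSV)
    for th in np.arange(.54,.64,.02):
        pass
    m=(hsv[...,0]>10)&(hsv[...,0]<30)&(hsv[...,1]>110); m[:200]=0;m[245:]=0;m[:,:295]=0;m[:,370:]=0
    vs,us=np.where(m); 
    # per column centre -> plane
    res=[]
    for u in range(302,356):
        vv=vs[us==u]
        if len(vv)>2: f,z=on_plane(s,(u,(vv.min()+vv.max())/2),-.117); res.append((u,vv.min(),vv.max(),round(np.arctan2(z,f),3),round(np.hypot(f,z),3)))
    print(res[::4])
    r=np.array(res);
    print(models.spot_point("pointer_tip",a)[:1])
E
```

```text
[(302, np.int64(211), np.int64(215), np.float64(0.586), np.float64(0.174)), (306, np.int64(212), np.int64(217), np.float64(0.588), np.float64(0.163)), (310, np.int64(213), np.int64(217), np.float64(0.602), np.float64(0.154)), (322, np.int64(220), np.int64(224), np.float64(0.578), np.float64(0.119)), (326, np.int64(221), np.int64(225), np.float64(0.589), np.float64(0.108)), (330, np.int64(223), np.int64(227), np.float64(0.583), np.float64(0.096)), (334, np.int64(224), np.int64(228), np.float64(0.599), np.float64(0.085)), (338, np.int64(226), np.int64(230), np.float64(0.593), np.float64(0.073)), (342, np.int64(228), np.int64(231), np.float64(0.6), np.float64(0.061)), (346, np.int64(229), np.int64(233), np.float64(0.612), np.float64(0.049)), (350, np.int64(231), np.int64(234), np.float64(0.631), np.float64(0.037)), (354, np.int64(232), np.int64(235), np.float64(0.708), np.float64(0.025))]
[{'uv': [303.4, 215.3], 'conf': 0.72}]
```

View pics/w18z.png

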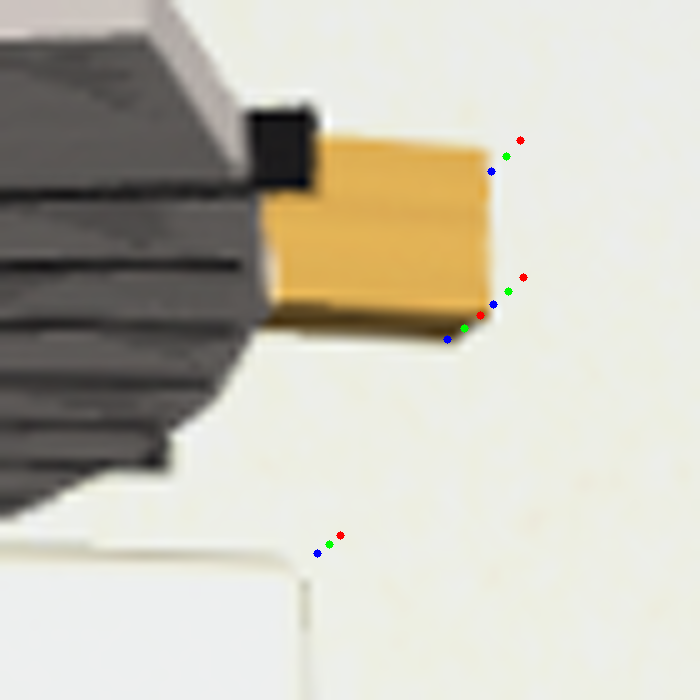

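```bash
python3 - <<'E'
from ov import *
import pickle
from scipy.optimize import least_squares
a,w,t,p,R=pickle.load(open("p18.pkl","rb"))
q=lambda X:(proj(w,X)-(300,20)+.5)*10
print("cover",[q(cp(th,.165,.004,-.098)).round() for th in(.56,.58,.60)])
for b,y in((.004,-.112),(.004,-.122),(-.004,-.112)): print(b,y,[q(cp(th,.175,b,y)).round() for th in(.56,.58,.60)])
obs=[((490,152),(.004,-.122)),((490,312),(.004,-.112)),((458,343),(-.004,-.112))]
for cc in((306,558),(304,556),(310,556)):
    for thc in (.57,.58,.59):
        def F(v): # shift of hinge in x,z ; pointer angle ; yaw fixed
            sh=v[0]*ex+v[1]*ez+v[3]*ey
            r=[q(cp(thc,.165,.004,-.098)+sh)-cc]+[q(cp(v[2],.175,k[0],k[1])+sh)-o for o,k in obs]
            return np.r_[np.concatenate(r)/10,v[0]/.003,v[1]/.003,v[3]/.003]
        s=least_squares(F,[0,0,.58,0],x_scale=[.001,.001,.01,.001]);print(cc,thc,"ptr",s.x.round(4),round(s.cost,2))
E
```

```text
cover [array([317., 553.]), array([329., 544.]), array([340., 535.])]
0.004 -0.112 [array([489., 325.]), array([504., 312.]), array([519., 299.])]
0.004 -0.122 [array([486., 159.]), array([501., 144.]), array([515., 127.])]
-0.004 -0.112 [array([451., 352.]), array([468., 340.]), array([484., 328.])]
(306, 558) 0.57 ptr [ 4.000e-04 -9.000e-04  5.864e-01  4.000e-04] 0.33
(306, 558) 0.58 ptr [ 5.000e-04 -1.200e-03  5.927e-01  7.000e-04] 0.44
(306, 558) 0.59 ptr [ 0.0006 -0.0014  0.5989  0.0009] 0.57
(304, 556) 0.57 ptr [ 3.000e-04 -1.000e-03  5.866e-01  4.000e-04] 0.35
(304, 556) 0.58 ptr [ 5.000e-04 -1.200e-03  5.929e-01  6.000e-04] 0.47
(304, 556) 0.59 ptr [ 0.0006 -0.0015  0.599   0.0009] 0.62
(310, 556) 0.57 ptr [ 3.000e-04 -7.000e-04  5.824e-01  3.000e-04] 0.29
(310, 556) 0.58 ptr [ 4.000e-04 -1.000e-03  5.888e-01  5.000e-04] 0.37
(310, 556) 0.59 ptr [ 0.0006 -0.0012  0.595   0.0008] 0.48
```

The wrist fit puts the pointer 0.010–0.016 rad above the cover, the top camera about 0.006 above, and the side camera 0–0.004 above. I'll make one small raise of about 0.007 rad, with the sag added.

Emit:
jog_arm --targets "0 0 -0.0032 -0.3 0 0 -1; 0 0 -0.0033 -0.3 0 0 -1; 0 0 -0.0033 -0.3 0 0 -1; 0 0 -0.0033 -0.3 0 0 -1; 0 0 -0.0033 -0.3 0 0 -1; 0 0 -0.0033 -0.3 0 0 -1; 0 0 -0.0033 -0.3 0 0 -1; 0 0 -0.0033 -0.3 0 0 -1"

```text
clock: 27.75
tool_pos: [0.5482, -0.0225, 0.1624]
orientation: [143.1, 0.1, -88.6]
force: [-7.4, -0.8, -8.3]
opening: 0.0108
```

```bash
python3 - <<'E'
from ov import *
import pickle
def kin():
    p,R,o=tool();g=p+R.apply((0,0,-.052)); r=g-hinge
    return round(np.arctan2(r@ez,-(r@ex))-np.arctan2(.042,.135),4),o["force"].round(1).tolist(),round(o["opening"],4),o["clock"]
print(kin())
a=snap("side");w=snap("wrist");t=snap("top");pickle.dump((a,w,t),open("p19.pkl","wb"))
print(kin())
for s in(a,t): print("cover",covangle(s),"ptr",ptrangle(s))
overlay(a,.588,.588,"o19.png")
q=lambda X:(proj(w,X)-(300,20)+.5)*10
cv2.imwrite("pics/w19z.png",cv2.resize(w["img"][20:90,300:370,::-1],None,fx=10,fy=10,interpolation=cv2.INTER_CUBIC))
print("cover",[q(cp(th,.165,.004,-.098)).round() for th in(.57,.59,.61)])
for b,y in((.004,-.112),(.004,-.122),(-.004,-.112)): print(b,y,[q(cp(th,.175,b,y)).round() for th in(.57,.59,.61)])
def rp(s,u,v):
    o,d=ray(s,(u,v)); d=d/ (s["R"][2]@d); return (o+d*s["range_z"][v,u]).round(4)
cv2.imwrite("pics/t19.png",cv2.resize(t["img"][150:270,190:420,::-1],None,fx=3.4,fy=3.4))
print(proj(t,(.5838,.1234,.102)))
E
```

```text
(np.float64(0.5903), [-7.4, -0.8, -8.3], 0.0108, 27.75)
(np.float64(0.5903), [-6.7, -1.2, -7.9], 0.011, 27.9)
cover (np.float64(0.5938971808003399), np.int64(444), np.float64(0.0072315504075109085)) ptr (np.float64(0.5969024408809097), array([0.65419598, 0.0024395 ]), np.int64(127), np.float64(-0.11992702274932136))
cover (np.float64(0.5809411835946192), np.int64(806), np.float64(0.013157413224761416)) ptr (np.float64(0.6008794183812339), array([0.68427569, 0.00070587]), np.int64(18), np.float64(-0.11821231587532711))
cover [array([317., 551.]), array([328., 542.]), array([339., 533.])]
0.004 -0.112 [array([489., 322.]), array([504., 309.]), array([518., 296.])]
0.004 -0.122 [array([485., 156.]), array([500., 141.]), array([515., 124.])]
-0.004 -0.112 [array([451., 350.]), array([468., 338.]), array([484., 326.])]
[228.348729   204.62335878]
```

View pics/o19.png

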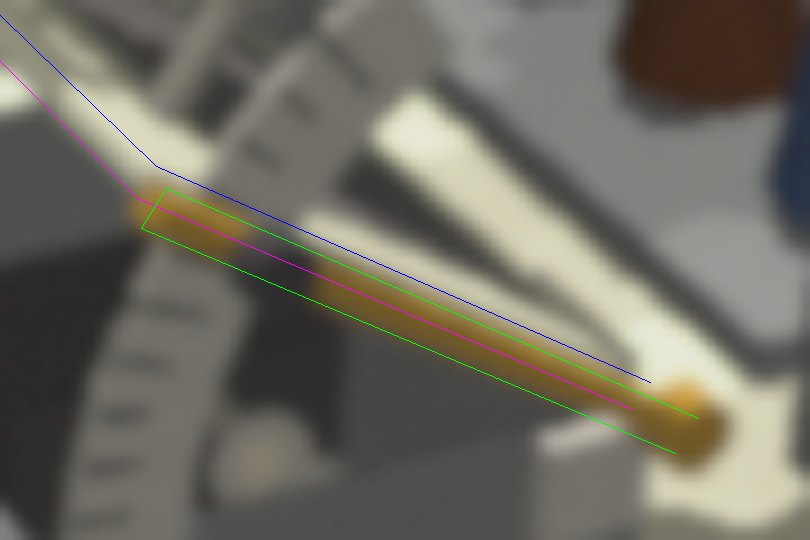

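View pics/w19z.png

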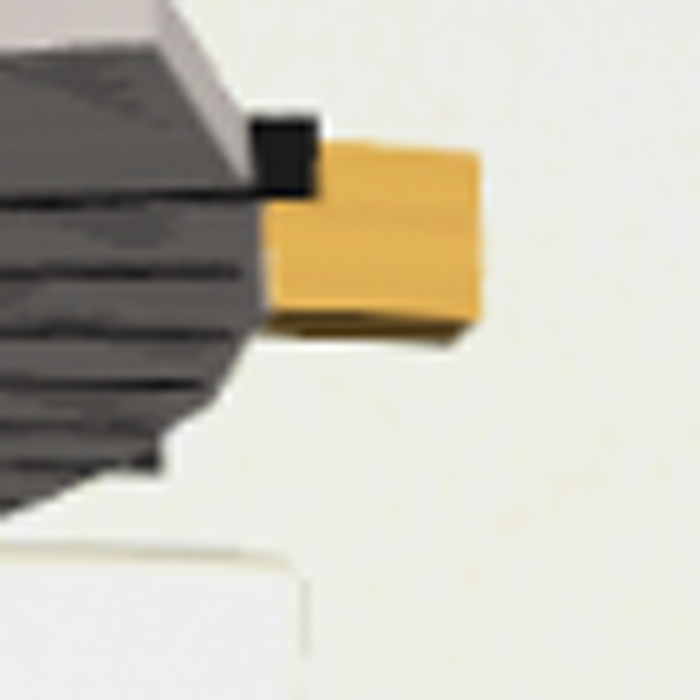

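View pics/t19.png

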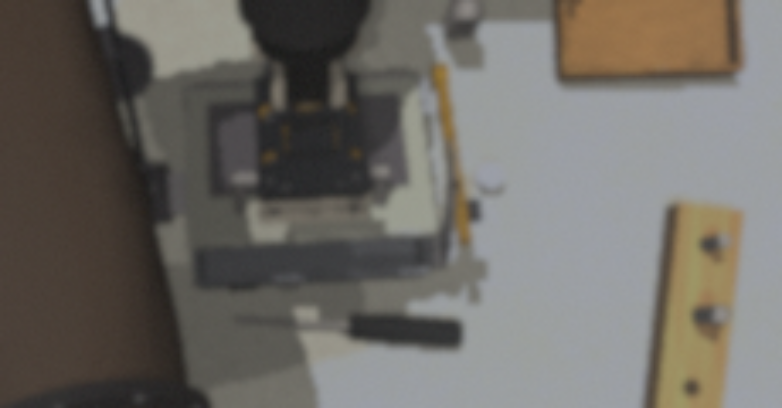

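Cover and pointer agree within about 0.01 rad in all three views, and the hold is steady. Handing in.

```bash
python3 - <<'E'
from plant import job
print(job.close_job())
E
```

```text
the job is handed in; nothing more can be done
None
```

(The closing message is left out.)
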